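# Hook the stray tea tin out from under the rack and finish the tower

## Robot

A 6-joint arm with a two-finger parallel gripper is mounted at the origin on the work surface. World frame = base frame: x ahead of the robot, y to its left, z up, the work surface at z = 0. Lengths are in mm, angles in rad, forces in N, time in s.
With the tool pointing down it reaches from about 325 to 900 mm from the base axis. Payload 6.1 kg.
Tool frame: the origin (TCP) lies at the very end of the fingers, on their centre line; the grasp point (between the pads) lies 19 mm behind it; z points along the fingers, y is the line along which they close (so a half turn about z gives the same grasp; the last joint's range is limited). The gripper opens to 85 mm and grips with 20 to 120 N. Pads are 22 mm wide; open, the fingers measure 114 mm over their backs; the gripper's body (76 mm by 85 mm) begins 54 mm behind the grasp point. The pads swing forward as they close: fully open they stand 13 mm farther back than shut.
Start: joints at [1.149, 0.22, 1.526, -0, 1.395, -0.126], TCP at [182.189, 597.849, 231.3] pointing down, gripper open.
Joint ranges: [-2.98, 2.98], [-0.91, 2.08], [0.09, 2.57], [-1.24, 4.39], [0.2, 2.65], [-2.68, 2.68]. Speed limits (rad/s): [2.57, 2.57, 3.01, 3.14, 3.14, 3.14].

## Interface

Orientations are given as [roll, pitch, yaw] about the fixed x, y, z axes, in that order (R = Rz(yaw) Ry(pitch) Rx(roll)).
In Python, from station import * gives the robot as it stands.
- The arm moves only by the tool carry_out, never from a script. Its argument "steps" is a list of rows, each an object of numbers: "gripper": the closure, from 0 (fully open) to 1 (shut); "x", "y", "z": the shift along the tool's x, y, z scaled (see below); "ax", "ay", "az": the turn, a rotation vector about the tool's x, y, z scaled (see below). In form: [{"gripper": .., "x": .., "y": .., "z": .., "ax": .., "ay": .., "az": ..}, ...]. A call has 1 to 12 rows; each row is the pose to reach, as a shift and turn from the pose commanded when the call began, along the tool's axes at that moment, turning the shorter way round; what a row does not reach only later rows make up. The controller multiplies each number of a shift by 0.3 m and each number of a turn by 360 degrees. A row lasts 1/8 s, in which the tool goes at most 62.5 mm and 10.7 degrees, less where a joint would pass 70% of its speed; a pose out of reach is approached as far as the arm can. A call with a number of a shift or a turn outside -1 to 1 is refused whole. A call with a gripper value outside its range is refused whole. The fingers move at their own pace and stop on an object; "force" is the grip in N (left out, the last holds). Time passes only in rows, so rows that repeat a pose let the fingers close. It gives the time, the measured TCP pose, the force, the opening and the grip force at its end, in the units of the state.
- sense(): the state, without advancing time (a new reading comes with each control period).
- camera(name): name is "side" or "top" or "wrist"; returns the picture (384x512x3 uint8, red, green, blue); there is no depth.
- calibration(name): a dict with "mtx" (3x3 intrinsics, pixels), "world_from_camera" (4x4, takes a point from camera to world coordinates). Camera axes: x right, y down, z forward; pixel columns grow to the right and rows downward; lengths in mm; the calibration is good to about 2 mm. A picture is of the moment at which its call begins: read the wrist's pose just before it. calibration takes no time and is no camera call; for the wrist camera it gives the pose at the moment of the call.
- sign_off(): hands the job in; it is judged then, once.
Trained networks look in the newest picture that a camera, given by its name, has taken for a name from the list of things; names that differ only in an ending like _2 or _b are one class to them, and where a whole thing is asked for, a point or a joint stands for the part that bears it (a point fixed in the world has none). Each returns a list of dicts, best first, with "p" (0 to 1); they miss things now and then, are a little off and sometimes report something else, mostly with a low value. They report only what shows in the picture. A call takes as long as a camera call.
- spot_in(camera, name): "at" ([column, row] in pixels, amid what is visible of it).
- place_of(camera, name): "at" ([column, row] in pixels: a listed point, or the origin of a listed thing).
The state is a dict: "time": time; "joint_pos": joint angles; "qvel": joint speeds; "effort": joint torques, N m; "tool_pos": TCP position; "eef_rot": TCP orientation; "ft_force": force on the tool from outside, world axes, zero at the start; "torque": the same for the moment, N m; "finger_gap": finger opening in mm; "grasp_force": force on a finger pad.
Only numpy, scipy, OpenCV 4.12 (cv2) and the standard library are available. Lean on these libraries where they do the work, as an engineer would, in place of code of your own. Each camera call takes 0.05 s, during which the arm holds its last target. There are 200 camera calls.

## Task

The smallest of the three round tins has been pushed back under the wire plant rack. Take the pull hook from its rest, get its bow around the back of that tin without touching the tin by hand while it is under the rack, and draw the tin, standing upright, well out in front of the rack. Then set the tin down gently and squarely on top of the two stacked tins and lay the hook back in its rest as it was; leave the cup, the bottle and the spoon where they are and do not upset the tower.

Things in the scene. Friction and masses are not known exactly. Their poses are not given: they have to be found in the camera images.
- hook_grip (a point): Pull hook's grip point, near its balance point, mid-thickness of its flat wooden handle: 200 long, 30 wide (y), 22 thick (z), reaching 145 mm behind this point and 55 ahead; a 6 mm round rod runs on straight at the same height to the bow. x along the tool to the bow, y to the bow's side, z up as it lies. 115 g, loose in its rest, this point 45 mm above the sill.
- hook_bow (a point): Centre of the hook's bow, 190 mm ahead (x) and 44 mm aside (y) of hook_grip, same axes. The bow is an arc of the 6 mm rod, 41 mm inside radius about this point, level with the handle: it leaves the straight rod on the -y side, goes round the far (+x) side and ends 60 degrees past it; open towards the handle (-x).
- rest_seat (a point): Fixed wooden hook rest: plank 200 x 75 x 10 mm, two saddles 12 mm long at x = -80 and +80 mm with flat seats 34 mm above the sill, cheeks flaring from 38 mm apart at the seat to about 50 at the top (61 mm above the sill). This point is midway, 45 mm above the sill; x along the rest. In place, the hook lies along +x, its hook_grip 35 mm ahead (x), give or take 6, at this height.
- tin_small_center (a point): Centre (half-way up) of the stray small tin: round, 62 mm across its lid (body 60), 45 mm high, closed, about 120 g. It stands on the sill under the rack, 50 to 80 mm behind the rack's front edge.
- tin_medium_center (a point): Centre (half-way up) of the medium tin, the upper one of the tower: 76 mm across, 48 mm high, flat lid, so its top is 24 mm above this point and 103 mm above the sill. It stands loose on the large tin.
- tin_large_center (a point): Centre (half-way up) of the large tin, the lower one of the tower: 92 mm across, 55 mm high, loose on the sill. The tower and the bottle may stand in each other's place.
- rack: Fixed wire riser rack 460 wide (y), 190 deep, wires at 150 mm height on four thin wire legs at its corners; two small flower pots on top near its ends (up to 250 mm above the sill). Open below, at front and back. Origin on the sill under the middle of its front edge; x runs inwards under the rack, away from the robot, y to the robot's left.
- cup_center (a point): Centre (half-way up) of the yellow ceramic cup, 80 mm across with a handle, 85 mm high; it stands under the rack to the left (rack +y) of the small tin. A bystander.
- bottle_center (a point): Centre (half-way up) of the swing-stopper glass bottle, 60 mm across, 199 mm high. A bystander.
- spoon: Bamboo spoon 160 mm long, lying on the sill to the left in front of the rack; origin near its middle. A bystander.

How it is judged:
By the outcome, as a careful person would: the job done as asked, in the order asked, and still so for the second after the job is handed in, with the robot touching nothing.
It also fails if it takes over 72 s, if anything falls off the work surface, if the arm or the gripper's body presses on something with over 40 N, if the wrist force passes 120 N, or if a joint passes its speed limit or range.

## Working session

There is one attempt and no reset: what is moved stays moved. The work goes in short steps, Python scripts to look and compute and a tool call to move; the robot and the scene stay as the last step left them, time stands still between calls to the robot, and variables do not carry over. Pictures are saved under pics/ and viewed, at most 10 in all, crops included, and the job is handed in when it is done.

Besides the shell and the picture viewer there is one more tool, called after "Request:" by a JSON object that holds its "name" and its "arguments". carry_out: Moves the arm, as the interface text tells. Its arguments: {"type":"object","properties":{"steps":{"type":"array","items":{"type":"object","properties":{"gripper":{"type":"number"},"x":{"type":"number","minimum":-1,"maximum":1},"y":{"type":"number","minimum":-1,"maximum":1},"z":{"type":"number","minimum":-1,"maximum":1},"ax":{"type":"number","minimum":-1,"maximum":1},"ay":{"type":"number","minimum":-1,"maximum":1},"az":{"type":"number","minimum":-1,"maximum":1}}}},"force":{"type":"number"}},"required":["steps"]}

```bash
mkdir -p pics; cat > h.py <<'E'
from station import *
import numpy as np, cv2
from scipy.spatial.transform import Rotation as R
def ray(cam,px):
    c=calibration(cam);K=np.array(c["mtx"]);T=np.array(c["world_from_camera"])
    d=T[:3,:3]@np.linalg.solve(K,[px[0],px[1],1]);return T[:3,3],d
def atz(cam,px,z):
    o,d=ray(cam,px);return o+d*(z-o[2])/d[2]
def tri(a,b):
    (o1,d1),(o2,d2)=ray(*a),ray(*b)
    A=np.stack([d1,-d2],1);s=np.linalg.lstsq(A,o2-o1,rcond=None)[0]
    p,q=o1+d1*s[0],o2+d2*s[1];return (p+q)/2,np.linalg.norm(p-q)
def rel(p,rpy=None):
    s=sense();Rt=R.from_euler('xyz',s["eef_rot"]);d=Rt.inv().apply(np.array(p)-s["tool_pos"])/300
    t=[0,0,0] if rpy is None else (Rt.inv()*R.from_euler('xyz',rpy)).as_rotvec()/(2*np.pi)
    return np.round(d,4),np.round(t,4)
E
python3 - <<'E'
from h import *
np.set_printoptions(precision=1,suppress=True)
ims={}
names=["hook_grip","hook_bow","rest_seat","tin_small_center","tin_medium_center","tin_large_center","rack","cup_center","bottle_center","spoon"]
for c in ["side","top"]:
    im=camera(c);cv2.imwrite(f"pics/{c}0.png",im[...,::-1]);ims[c]=im
    print(c,np.array(calibration(c)["world_from_camera"]))
D={}
for n in names:
    for c in ims:
        r=place_of(c,n);D[c,n]=r
        print(n,c,[(np.round(q["at"],1),round(q["p"],2)) for q in r[:2]])
    if D["side",n] and D["top",n]:
        print("   ",*tri(("side",D["side",n][0]["at"]),("top",D["top",n][0]["at"])))
s=sense();print(s)
cv2.imwrite("pics/both.png",np.hstack([ims["side"],ims["top"]])[...,::-1])
E
```

```text
side [[   0.7   -0.4    0.5 -152.7]
 [  -0.7   -0.5    0.6 -863.9]
 [  -0.    -0.8   -0.7 1041.1]
 [   0.     0.     0.     1. ]]
top [[   0.    -1.     0.2  435.1]
 [  -1.    -0.    -0.    -4.7]
 [   0.    -0.2   -1.  1128.5]
 [   0.     0.     0.     1. ]]
hook_grip side [(array([300.8, 278.3]), 0.86)]
hook_grip top [(array([376.2, 248.9]), 0.83)]
    [ 472.9 -360.6   54.5] 8.250184707479946
hook_bow side [(array([371.8, 279.8]), 0.66)]
hook_bow top [(array([415.4, 198.3]), 0.89)]
    [ 620.9 -489.1   41.8] 6.398314563901202
rest_seat side [(array([286.8, 276.4]), 0.73)]
rest_seat top [(array([366.8, 259.4]), 0.62), (array([185.2, 204.2]), 0.24)]
    [ 445.  -331.9   59.1] 14.882559493757173
tin_small_center side [(array([280.1, 179.6]), 0.62)]
tin_small_center top [(array([252.6, 156.7]), 0.68), (array([108.2, 216.6]), 0.3)]
    [769.5   5.5   3.8] 9.512141263542345
tin_medium_center side [(array([158.2, 135.6]), 0.85)]
tin_medium_center top [(array([109.9, 216.4]), 0.94)]
    [564.  420.9  80. ] 6.552696158593741
tin_large_center side [(array([159.4, 145.6]), 0.45)]
tin_large_cen
[... 213 characters left out ...]
 4.5944862775092
bottle_center side [(array([156.1, 167.1]), 0.94)]
bottle_center top [(array([164.5, 263.8]), 0.74)]
    [433.3 245.6 104.8] 17.620878212580774
spoon side [(array([203.2, 173.2]), 0.73)]
spoon top [(array([182.6, 205.2]), 0.74), (array([167.4, 260. ]), 0.25)]
    [610.7 229.   -8.7] 5.73279010976984
{'time': 1.1, 'joint_pos': array([ 1.1,  0.2,  1.5, -0. ,  1.4, -0.1]), 'qvel': array([-0.,  0.,  0.,  0., -0., -0.]), 'effort': array([ -0. , -49.7, -39. ,  -0. ,   0. ,  -0. ]), 'tool_pos': array([182.2, 597.9, 231.3]), 'eef_rot': array([3.1, 0. , 2.8]), 'ft_force': array([-0.5, -0.3,  0.3]), 'torque': array([ 0., -0., -0.]), 'grasp_force': 0.0, 'finger_gap': 85.56590674126346}
```

View pics/side0.png

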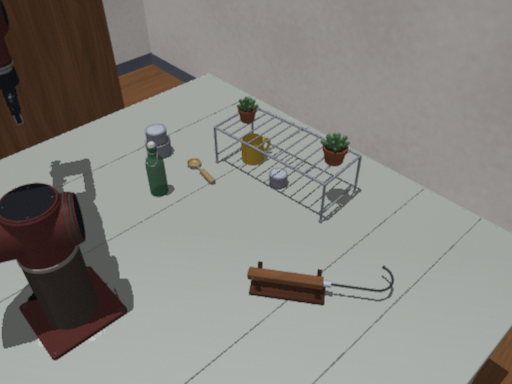

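View pics/top0.png

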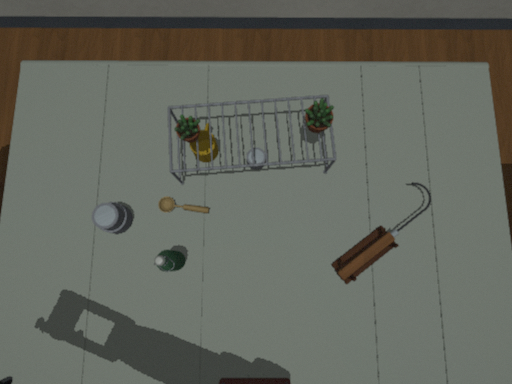

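The side view shows the tower (158,140) behind the bottle (156,170), with the small tin at (279,179) under the rack's front. The hook lies in its rest at (290,283), and its bow is at (385,280). The top view agrees: hook grip (376,249), bow arc around (428,195), tin lid at (257,157) and tower at (107,216). Next I'll pin these down using the known heights.

```bash
python3 - <<'E'
from h import *
np.set_printoptions(precision=1,suppress=True)
P={"hook_grip":([300.8,278.3],[376.2,248.9],45),"hook_bow":([371.8,279.8],[415.4,198.3],45),"rest_seat":([286.8,276.4],[366.8,259.4],45),
"tin_small":([280.1,179.6],[252.6,156.7],22.5),"tin_med":([158.2,135.6],[109.9,216.4],79),"cup":([250.5,150.5],[203.8,146.5],42),"bottle":([156.1,167.1],[164.5,263.8],99.5),
"lid_small":([279,175],[257,154],45)}
for n,(s,t,z) in P.items(): print(n,atz("side",s,z),atz("top",t,z))
for n,z,s,t in [("FL",150,(216,146),(177,174)),("FR",150,(323,190),(332,163)),("BL",150,None,(170,107)),("BR",150,None,(327,98)),("FLfoot",0,(217,158),(183,183)),("FRfoot",0,(322,208),(325,172)),("medlid",103,(156,131),(106,215))]:
    print(n,*[atz(c,p,z) for c,p in(("side",s),("top",t)) if p])
np.set_printoptions(precision=4,suppress=True)
s=sense();print(s["eef_rot"],s["tool_pos"],calibration("top")["mtx"],calibration("wrist")["mtx"])
Tt=np.eye(4);Tt[:3,:3]=R.from_euler('xyz',s["eef_rot"]).as_matrix();Tt[:3,3]=s["tool_pos"]
print(np.linalg.inv(Tt)@np.array(calibration("wrist")["world_from_camera"]))
im=cv2.imread("pics/top0.png");cv2.imwrite("pics/topc.png",np.hstack([cv2.resize(im[85:190,160:345],None,fx=4,fy=4,interpolation=3)]))
print(rel([462,-355,230],[np.pi,0,np.radians(124)]))
E
```

```text
hook_grip [ 482.8 -357.7   45. ] [ 469.9 -361.    45. ]
hook_bow [ 615.1 -489.1   45. ] [ 622.9 -490.    45. ]
rest_seat [ 460.4 -327.9   45. ] [ 439.2 -331.4   45. ]
tin_small [757.5 -11.9  22.5] [760.    8.   22.5]
tin_med [567.1 419.9  79. ] [561.5 423.3  79. ]
cup [780.8 160.3  42. ] [787.  161.1  42. ]
bottle [443.  245.4  99.5] [426.1 252.2  99.5]
lid_small [752.1 -11.2  45. ] [762.1  -5.9  45. ]
FL [615.8 145.1 150. ] [672.  216.9 150. ]
FR [ 699.3 -236.7  150. ] [ 704.8 -216.4  150. ]
BL [870.6 245.6 150. ]
BR [ 900.  -208.9  150. ]
FLfoot [699.3 253.8   0. ] [678.8 230.4   0. ]
FRfoot [ 772.3 -187.3    0. ] [ 716.1 -225.2    0. ]
medlid [560.2 417.7 103. ] [562.6 424.9 103. ]
[3.1416 0.     2.8458] [182.1858 597.8662 231.3193] [[360.6372   0.     257.9391]
 [  0.     360.6372 193.0092]
 [  0.       0.       1.    ]] [[323.1602   0.     258.0618]
 [  0.     323.1602 195.4576]
 [  0.       0.       1.    ]]
[[   0.0003   -0.963    -0.2696   67.7982]
 [   1.        0.0001    0.0009   -0.0859]
 [  -0.0008   -0.2696    0.963  -141.3189]
 [   0.        0.        0.        1.    ]]
(array([-1.8181, -2.7664,  0.0043]), array([ 0.    , -0.    ,  0.1085]))
```

View pics/topc.png

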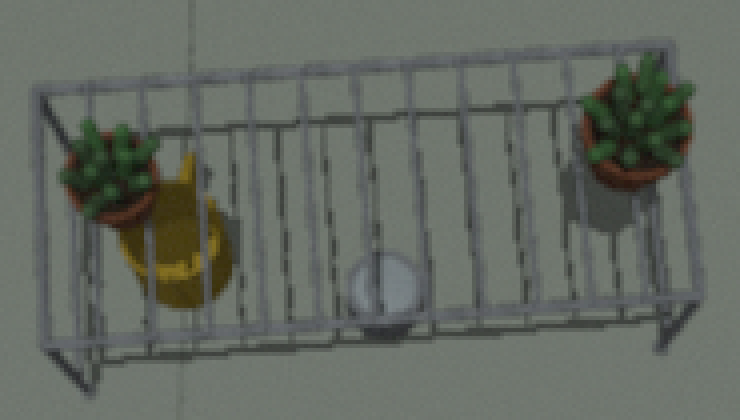

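The crop puts the lid centre at crop (386,287), which is top pixel (256.5,156.8). The rack's front edge runs from crop (45,345) to (700,298), so its yaw is about +4°. The cup and its handle are well to the left. Next I'll move over the hook.

Request:
{"name": "carry_out", "arguments": {"steps": [{"x": -0.6,"y": -0.92,"z": 0,"gripper": 0},{"x": -0.6,"y": -0.92,"z": 0},{"x": -0.6,"y": -0.92,"z": 0},{"x": -0.6,"y": -0.92,"z": 0},{"x": -0.6,"y": -0.92,"z": 0},{"x": -0.6,"y": -0.92,"z": 0}]}}

```text
invalid input
```

Request:
{"name": "carry_out", "arguments": {"steps": [{"x": -0.6,"y": -0.92,"z": 0},{"x": -0.6,"y": -0.92,"z": 0},{"x": -0.6,"y": -0.92,"z": 0},{"x": -0.6,"y": -0.92,"z": 0},{"x": -0.6,"y": -0.92,"z": 0},{"x": -0.6,"y": -0.92,"z": 0}]}}

```text
invalid input
```

Request:
{"name": "carry_out", "arguments": {"steps": [{"x": -0.618,"y": -0.926,"z": 0,"az": 0.1085},{"x": -0.618,"y": -0.926,"z": 0,"az": 0.1085},{"x": -0.618,"y": -0.926,"z": 0,"az": 0.1085},{"x": -0.618,"y": -0.926,"z": 0,"az": 0.1085},{"x": -0.618,"y": -0.926,"z": 0,"az": 0.1085},{"x": -0.618,"y": -0.926,"z": 0,"az": 0.1085},{"x": -0.618,"y": -0.926,"z": 0,"az": 0.1085},{"x": -0.618,"y": -0.926,"z": 0,"az": 0.1085}]}}

```text
invalid input
```

```bash
python3 - <<'E'
from h import *
np.set_printoptions(precision=2,suppress=True)
im=camera("wrist");cv2.imwrite("pics/w1.png",im[...,::-1])
s=sense();print(s["tool_pos"],s["eef_rot"],s["time"])
for n in ["hook_grip","hook_bow","rest_seat"]:
    for q in place_of("wrist",n)[:2]: print(n,q["p"],np.array(q["at"]),atz("wrist",q["at"],45))
E
```

```text
[182.2  597.84 231.3 ] [-3.14 -0.    2.85] 1.15
```

View pics/w1.png

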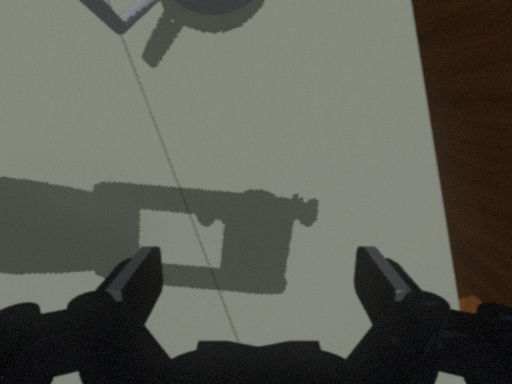

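The moves were refused, so that picture shows only the start pose (fingers and their shadow). Each row probably needs every key.

Request:
{"name": "carry_out", "arguments": {"steps": [{"gripper": 0,"x": -0.6,"y": -0.92,"z": 0,"ax": 0,"ay": 0,"az": 0},{"gripper": 0,"x": -0.6,"y": -0.92,"z": 0,"ax": 0,"ay": 0,"az": 0},{"gripper": 0,"x": -0.6,"y": -0.92,"z": 0,"ax": 0,"ay": 0,"az": 0},{"gripper": 0,"x": -0.6,"y": -0.92,"z": 0,"ax": 0,"ay": 0,"az": 0},{"gripper": 0,"x": -0.6,"y": -0.92,"z": 0,"ax": 0,"ay": 0,"az": 0},{"gripper": 0,"x": -0.6,"y": -0.92,"z": 0,"ax": 0,"ay": 0,"az": 0}]}}

```text
time: 2.05
tool_pos: [274.6, 278.8, 231.5]
eef_rot: [3.141, 0.001, 2.842]
ft_force: [0.5, 1.0, -0.0]
finger_gap: 85.6
grasp_force: 0.0
```

Request:
{"name": "carry_out", "arguments": {"steps": [{"gripper": 0,"x": -0.6,"y": -0.92,"z": 0,"ax": 0,"ay": 0,"az": 0},{"gripper": 0,"x": -0.6,"y": -0.92,"z": 0,"ax": 0,"ay": 0,"az": 0},{"gripper": 0,"x": -0.6,"y": -0.92,"z": 0,"ax": 0,"ay": 0,"az": 0},{"gripper": 0,"x": -0.6,"y": -0.92,"z": 0,"ax": 0,"ay": 0,"az": 0},{"gripper": 0,"x": -0.6,"y": -0.92,"z": 0,"ax": 0,"ay": 0,"az": 0},{"gripper": 0,"x": -0.6,"y": -0.92,"z": 0,"ax": 0,"ay": 0,"az": 0}]}}

```text
time: 2.8
tool_pos: [366.1, -38.6, 231.7]
eef_rot: [-3.141, 0.001, 2.84]
ft_force: [-0.8, 1.1, 0.3]
finger_gap: 86.0
grasp_force: 0.0
```

Request:
{"name": "carry_out", "arguments": {"steps": [{"gripper": 0,"x": -0.618,"y": -0.926,"z": 0,"ax": 0,"ay": 0,"az": 0.1085},{"gripper": 0,"x": -0.618,"y": -0.926,"z": 0,"ax": 0,"ay": 0,"az": 0.1085},{"gripper": 0,"x": -0.618,"y": -0.926,"z": 0,"ax": 0,"ay": 0,"az": 0.1085},{"gripper": 0,"x": -0.618,"y": -0.926,"z": 0,"ax": 0,"ay": 0,"az": 0.1085},{"gripper": 0,"x": -0.618,"y": -0.926,"z": 0,"ax": 0,"ay": 0,"az": 0.1085},{"gripper": 0,"x": -0.618,"y": -0.926,"z": 0,"ax": 0,"ay": 0,"az": 0.1085},{"gripper": 0,"x": -0.618,"y": -0.926,"z": 0,"ax": 0,"ay": 0,"az": 0.1085},{"gripper": 0,"x": -0.618,"y": -0.926,"z": 0,"ax": 0,"ay": 0,"az": 0.1085}]}}

```text
time: 3.8
tool_pos: [461.8, -354.0, 231.1]
eef_rot: [3.142, -0.001, 2.164]
ft_force: [-0.0, 0.3, 1.2]
finger_gap: 85.2
grasp_force: 0.0
```

```bash
python3 - <<'E'
from h import *
np.set_printoptions(precision=2,suppress=True)
im=camera("wrist");cv2.imwrite("pics/w2.png",im[...,::-1])
s=sense();print(s["tool_pos"],s["eef_rot"],s["time"])
for n in ["hook_grip","hook_bow","rest_seat"]:
    for q in place_of("wrist",n)[:2]: print(n,q["p"],np.array(q["at"]),atz("wrist",q["at"],45))
E
```

```text
[ 461.89 -353.75  231.36] [ 3.14 -0.    2.16] 3.85
hook_grip 0.95 [265.9 191.4] [ 480.06 -364.78   45.  ]
```

View pics/w2.png

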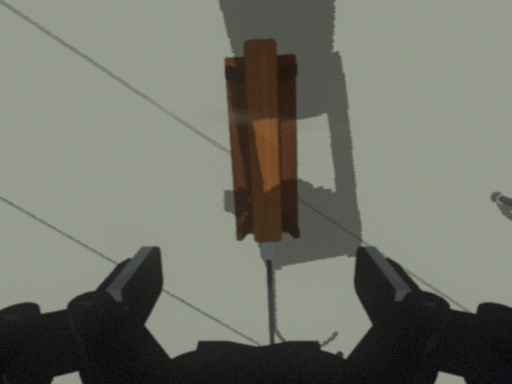

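The wrist view shows the handle from its rear end at (260,41) to its front end at (267,241), with the rest around it. Next I'll turn that into grip pose and yaw.

```bash
cat >> h.py <<'E'
def rows(p,yaw):
    d,t=rel(p,[np.pi,0,np.radians(yaw)]);print("d",d,"t",t)
E
python3 - <<'E'
from h import *
np.set_printoptions(precision=2,suppress=True)
im=cv2.imread("pics/w2.png");hsv=cv2.cvtColor(im,cv2.COLOR_BGR2HSV)
# handle edges by row: brighter orange than rest
m=((hsv[...,0]<15)&(hsv[...,1]>150)&(hsv[...,2]>95)).astype(np.uint8)
for r in range(36,250,20):
    c=np.where(m[r,220:320])[0]+220
    if len(c): print(r,c.min(),c.max())
f=atz("wrist",(267.5,241),56);b=atz("wrist",(260.5,41),56);a=f-b
print("front",f,"rear",b,np.linalg.norm(a),np.degrees(np.arctan2(a[1],a[0])))
u=a/np.linalg.norm(a);print("grip from ends",f-55*u,b+145*u)
E
```

```text
136 256 277
156 260 275
176 263 278
front [ 510.6  -406.77   56.  ] rear [ 395.26 -250.24   56.  ] 194.43775759830947 -53.61715041289183
grip from ends [ 477.97 -362.49   56.  ] [ 481.27 -366.97   56.  ]
```

```bash
python3 - <<'E'
from h import *
rows([480,-365,28],126)
E
```

```text
d [-0.0637  0.0285  0.6792] t [ 0.      0.0001 -0.0054]
```

Request:
{"name": "carry_out", "arguments": {"steps": [{"gripper": 0,"x": -0.0637,"y": 0.0285,"z": 0.2,"ax": 0,"ay": 0,"az": -0.0054},{"gripper": 0,"x": -0.0637,"y": 0.0285,"z": 0.35,"ax": 0,"ay": 0,"az": -0.0054},{"gripper": 0,"x": -0.0637,"y": 0.0285,"z": 0.5,"ax": 0,"ay": 0,"az": -0.0054},{"gripper": 0,"x": -0.0637,"y": 0.0285,"z": 0.62,"ax": 0,"ay": 0,"az": -0.0054},{"gripper": 0,"x": -0.0637,"y": 0.0285,"z": 0.679,"ax": 0,"ay": 0,"az": -0.0054},{"gripper": 0,"x": -0.0637,"y": 0.0285,"z": 0.679,"ax": 0,"ay": 0,"az": -0.0054}]}}

```text
time: 4.75
tool_pos: [479.3, -365.1, 26.9]
eef_rot: [-3.141, -0.002, 2.198]
ft_force: [0.6, -0.4, 0.1]
finger_gap: 85.3
grasp_force: 0.0
```

Request:
{"name": "carry_out", "arguments": {"steps": [{"gripper": 0.5,"x": 0,"y": 0,"z": 0,"ax": 0,"ay": 0,"az": 0},{"gripper": 0.6,"x": 0,"y": 0,"z": 0,"ax": 0,"ay": 0,"az": 0},{"gripper": 0.8,"x": 0,"y": 0,"z": 0,"ax": 0,"ay": 0,"az": 0},{"gripper": 0.8,"x": 0,"y": 0,"z": 0,"ax": 0,"ay": 0,"az": 0},{"gripper": 0.8,"x": 0,"y": 0,"z": 0,"ax": 0,"ay": 0,"az": 0},{"gripper": 0.8,"x": 0,"y": 0,"z": 0,"ax": 0,"ay": 0,"az": 0}], "force": 50}}

```text
time: 5.5
tool_pos: [480.6, -366.7, 29.0]
eef_rot: [3.141, 0.002, 2.198]
ft_force: [-0.6, 0.3, 6.9]
finger_gap: 29.3
grasp_force: 50.5
```

Request:
{"name": "carry_out", "arguments": {"steps": [{"gripper": 0.8,"x": 0,"y": 0,"z": -0.08,"ax": 0,"ay": 0,"az": 0},{"gripper": 0.8,"x": 0,"y": 0,"z": -0.18,"ax": 0,"ay": 0,"az": 0},{"gripper": 0.8,"x": 0,"y": 0,"z": -0.28,"ax": 0,"ay": 0,"az": 0},{"gripper": 0.8,"x": 0,"y": 0,"z": -0.35,"ax": 0,"ay": 0,"az": 0},{"gripper": 0.8,"x": 0,"y": 0,"z": -0.35,"ax": 0,"ay": 0,"az": 0}]}}

```text
time: 6.12
tool_pos: [480.7, -366.9, 134.5]
eef_rot: [3.141, 0.004, 2.198]
ft_force: [0.1, 0.1, -2.4]
finger_gap: 29.1
grasp_force: 49.7
```

```bash
python3 - <<'E'
from h import *
np.set_printoptions(precision=2,suppress=True)
s=sense();print(s["tool_pos"],s["eef_rot"],s["time"],s["finger_gap"],s["torque"])
rows([420,-75,110],184)
for n,p,z in [("FL",(171.25,171.25),150),("FR",(335,159.5),150),("BL",(169.5,107.5),150),("BR",(327,96),150),("lid",(256.5,156.75),45)]: print(n,atz("top",p,z))
print("lid side",atz("side",(278.5,174.5),45))
E
```

```text
[ 480.7  -366.9   134.47] [3.14 0.   2.2 ] 6.125 29.130282665540815 [ 0.04 -0.01 -0.03]
d [0.91 0.41 0.08] t [-0.    0.   -0.16]
FL [679.82 233.27 150.  ]
FR [ 714.97 -225.18  150.  ]
BL [869.11 246.96 150.  ]
BR [ 906.25 -209.15  150.  ]
lid [753.23  -4.39  45.  ]
lid side [752.8   -8.13  45.  ]
```

Request:
{"name": "carry_out", "arguments": {"steps": [{"gripper": 0.8,"x": 0.2,"y": 0.09,"z": 0.02,"ax": 0,"ay": 0,"az": -0.02},{"gripper": 0.8,"x": 0.4,"y": 0.18,"z": 0.04,"ax": 0,"ay": 0,"az": -0.045},{"gripper": 0.8,"x": 0.6,"y": 0.27,"z": 0.06,"ax": 0,"ay": 0,"az": -0.07},{"gripper": 0.8,"x": 0.75,"y": 0.34,"z": 0.08,"ax": 0,"ay": 0,"az": -0.095},{"gripper": 0.8,"x": 0.86,"y": 0.39,"z": 0.08,"ax": 0,"ay": 0,"az": -0.12},{"gripper": 0.8,"x": 0.91,"y": 0.41,"z": 0.08,"ax": 0,"ay": 0,"az": -0.145},{"gripper": 0.8,"x": 0.91,"y": 0.41,"z": 0.08,"ax": 0,"ay": 0,"az": -0.1625},{"gripper": 0.8,"x": 0.91,"y": 0.41,"z": 0.08,"ax": 0,"ay": 0,"az": -0.1625},{"gripper": 0.8,"x": 0.91,"y": 0.41,"z": 0.08,"ax": 0,"ay": 0,"az": -0.1625}]}}

```text
time: 7.25
tool_pos: [418.7, -72.7, 107.9]
eef_rot: [3.141, -0.001, -3.067]
ft_force: [-0.1, 0.3, -2.3]
finger_gap: 29.8
grasp_force: 49.7
```

```bash
python3 - <<'E'
from h import *
np.set_printoptions(precision=2,suppress=True)
s=sense();print(s["tool_pos"],s["eef_rot"],s["time"],s["finger_gap"])
h=s["tool_pos"][2]+17
ims=[]
for c in ["wrist","side","top"]:
    im=camera(c);cv2.imwrite(f"pics/s3{c}.png",im[...,::-1]);ims.append(im)
    for n in ["hook_grip","hook_bow","tin_small_center"]:
        for q in place_of(c,n)[:1]: print(c,n,q["p"],np.array(q["at"]),atz(c,q["at"],22.5 if "tin" in n else h))
a=cv2.resize(ims[2][130:270,220:360],(560,560))
cv2.imwrite("pics/c3.png",np.hstack([cv2.resize(ims[1][140:300,200:300],(240,384)),ims[0]])[...,::-1])
E
```

```text
[418.69 -72.74 107.89] [ 3.14 -0.   -3.07] 7.25 29.81690079675555
wrist hook_grip 0.94 [260.6 263. ] [415.8  -72.19 124.89]
side hook_grip 0.59 [211.9 215.5] [414.78 -77.46 124.89]
side hook_bow 0.94 [244.8 178.6] [591.37 -19.98 124.89]
side tin_small_center 0.53 [280.3 175.7] [773.04   2.36  22.5 ]
top hook_bow 0.94 [258.6 204.3] [590.99 -10.62 124.89]
top tin_small_center 0.6 [251.1 159.9] [749.42  12.74  22.5 ]
```

View pics/c3.png

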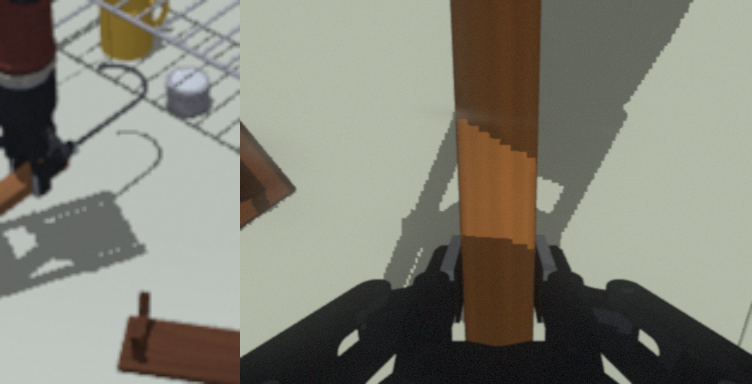

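The side crop shows the hook held level with its bow free in front of the rack, and the tin behind it. The wrist view shows the handle squarely between the pads. Next I'll fit the rod and bow in both fixed views to get the held pose.

```bash
cat > fit.py <<'E'
from h import *
from scipy.optimize import least_squares
a=np.radians(np.arange(-90,61,5))
M=np.vstack([[[x,0,0] for x in range(75,190,8)],np.stack([190+44*np.cos(a),44+44*np.sin(a),0*a],1)])
def proj(c,P):
    k=calibration(c);K=np.array(k["mtx"]);T=np.linalg.inv(np.array(k["world_from_camera"]))
    q=(P@T[:3,:3].T+T[:3,3])@K.T;return q[:,:2]/q[:,2:]
def world(p):
    x,y,z,yaw,pit=p;return R.from_euler('zy',[yaw,pit]).apply(M)+[x,y,z]
def fit(files,p0,thr=70):
    dts={}
    for c,f in files.items():
        g=cv2.imread(f,0);m=(g<thr).astype(np.uint8)
        q=proj(c,world(p0));lo=np.maximum(q.min(0)-14,0).astype(int);hi=(q.max(0)+14).astype(int)
        b=np.zeros_like(m);b[lo[1]:hi[1],lo[0]:hi[0]]=m[lo[1]:hi[1],lo[0]:hi[0]]
        dts[c]=cv2.distanceTransform(1-b,cv2.DIST_L2,5).astype(np.float32)
    def res(p):
        r=[]
        for c,d in dts.items():
            q=proj(c,world(p)).astype(np.float32);v=cv2.remap(d,q[:,:1],q[:,1:],1,borderValue=20)[:,0];r.append(np.minimum(v,12))
        return np.r_[np.concatenate(r),(p[4]-p0[4])*30,(p[2]-p0[2])*.15]
    s=least_squares(res,p0,x_scale=[5,5,5,.05,.05],diff_step=1e-3,loss='soft_l1')
    return s.x,np.sqrt(np.mean(s.fun**2))
E
python3 - <<'E'
from fit import *
np.set_printoptions(precision=2,suppress=True)
y=np.radians(4.3)
p0=np.array([416,-73,125,y,0])
for thr in(60,75):
    p,e=fit({"top":"pics/s3top.png","side":"pics/s3side.png"},p0,thr);print(thr,p[:3],np.degrees(p[3:]),e,"bow",R.from_euler('zy',p[3:]).apply([190,44,0])+p[:3])
for c in("top","side"): print(fit({c:f"pics/s3{c}.png"},p0,70)[0])
E
```

```text
60 [413.72 -71.18 121.86] [4.58 0.  ] 7.4506364441351325 bow [599.6  -12.14 121.86]
75 [415.43 -71.35 125.86] [4.45 0.  ] 0.7355153787745573 bow [601.45 -12.74 125.86]
[414.58 -71.05 124.96   0.08   0.  ]
[415.63 -72.47 127.15   0.08   0.  ]
```

```bash
python3 - <<'E'
from h import *
rows([418.7,-72.7,54],184.4)
rows([582,-70,54],184.4)
E
```

```text
d [0.0015 0.0003 0.182 ] t [-0.      0.      0.0001]
d [-0.5419 -0.0327  0.182 ] t [-0.      0.      0.0001]
```

Request:
{"name": "carry_out", "arguments": {"steps": [{"gripper": 0.8,"x": 0,"y": 0,"z": 0.1,"ax": 0,"ay": 0,"az": 0},{"gripper": 0.8,"x": -0.05,"y": -0.003,"z": 0.17,"ax": 0,"ay": 0,"az": 0},{"gripper": 0.8,"x": -0.15,"y": -0.009,"z": 0.182,"ax": 0,"ay": 0,"az": 0},{"gripper": 0.8,"x": -0.28,"y": -0.017,"z": 0.182,"ax": 0,"ay": 0,"az": 0},{"gripper": 0.8,"x": -0.4,"y": -0.024,"z": 0.182,"ax": 0,"ay": 0,"az": 0},{"gripper": 0.8,"x": -0.5,"y": -0.03,"z": 0.182,"ax": 0,"ay": 0,"az": 0},{"gripper": 0.8,"x": -0.542,"y": -0.033,"z": 0.182,"ax": 0,"ay": 0,"az": 0},{"gripper": 0.8,"x": -0.542,"y": -0.033,"z": 0.182,"ax": 0,"ay": 0,"az": 0},{"gripper": 0.8,"x": -0.542,"y": -0.033,"z": 0.182,"ax": 0,"ay": 0,"az": 0}]}}

```text
time: 8.98
tool_pos: [580.7, -69.9, 53.6]
eef_rot: [3.141, -0.002, -3.064]
ft_force: [0.7, -0.2, -0.8]
finger_gap: 29.1
grasp_force: 49.6
```

```bash
python3 - <<'E'
from fit import *
np.set_printoptions(precision=3,suppress=True)
s=sense();t=s["tool_pos"];print(t,s["eef_rot"],s["time"],s["ft_force"])
ims={}
for c in("top","side"): ims[c]=camera(c);cv2.imwrite(f"pics/s4{c}.png",ims[c][...,::-1])
p0=np.array([t[0]-3.3,t[1]+1.3,t[2]+17.5,np.radians(4.5),0.001])
p,e=fit({"top":"pics/s4top.png","side":"pics/s4side.png"},p0,75)
print(p[:3],np.degrees(p[3:]),e)
o=[]
for c,(x0,y0,x1,y1) in {"top":(210,120,310,195),"side":(225,130,345,220)}.items():
    im=ims[c][...,::-1].copy();k=4
    im=cv2.resize(im[y0:y1,x0:x1],None,fx=k,fy=k)
    for q in proj(c,world(p0)): cv2.circle(im,tuple(int(v) for v in (q+.5-[x0,y0])*k),1,(0,0,255),-1)
    o.append(cv2.resize(im,(395,int(im.shape[0]*395/im.shape[1]))))
h=max(i.shape[0] for i in o);o=[cv2.copyMakeBorder(i,0,h-i.shape[0],0,5,0) for i in o]
cv2.imwrite("pics/c4.png",np.hstack(o))
E
```

```text
[580.742 -69.883  53.57 ] [ 3.141 -0.002 -3.064] 8.975 [ 0.717 -0.218 -0.778]
[575.253 -68.017  72.884] [4.319 0.057] 1.370205844411992
```

View pics/c4.png

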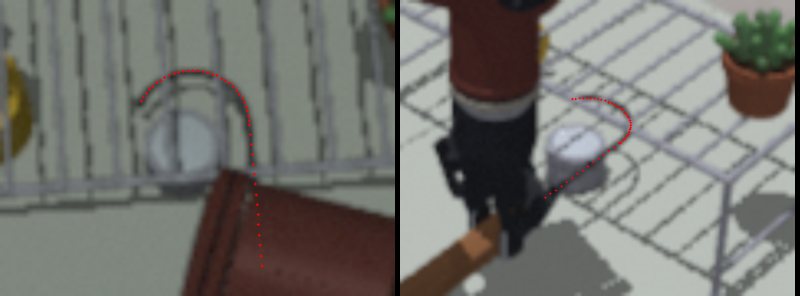

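The overlay lies on the rod in both views: the bow is centred just behind the lid (top crop lid centre (187,143)), with clearance all round. I'll lower it around the tin.

Request:
{"name": "carry_out", "arguments": {"steps": [{"gripper": 0.8,"x": -0.02,"y": 0,"z": 0.02,"ax": 0,"ay": 0,"az": 0},{"gripper": 0.8,"x": -0.02,"y": 0,"z": 0.06,"ax": 0,"ay": 0,"az": 0},{"gripper": 0.8,"x": -0.02,"y": 0,"z": 0.1,"ax": 0,"ay": 0,"az": 0},{"gripper": 0.8,"x": -0.02,"y": 0,"z": 0.135,"ax": 0,"ay": 0,"az": 0},{"gripper": 0.8,"x": -0.02,"y": 0,"z": 0.155,"ax": 0,"ay": 0,"az": 0},{"gripper": 0.8,"x": -0.02,"y": 0,"z": 0.155,"ax": 0,"ay": 0,"az": 0},{"gripper": 0.8,"x": -0.02,"y": 0,"z": 0.155,"ax": 0,"ay": 0,"az": 0}]}}

```text
time: 9.95
tool_pos: [588.4, -69.7, 7.8]
eef_rot: [-3.141, 0.001, -3.064]
ft_force: [0.3, 0.4, -0.6]
finger_gap: 28.9
grasp_force: 49.6
```

```bash
python3 - <<'E'
from fit import *
np.set_printoptions(precision=3,suppress=True)
s=sense();t=s["tool_pos"];print(t,s["eef_rot"],s["time"],s["ft_force"])
ims={}
for c in("top","side"): ims[c]=camera(c);cv2.imwrite(f"pics/s5{c}.png",ims[c][...,::-1])
for c in ims:
    for q in place_of(c,"tin_small_center")[:1]: print(c,q["p"],np.array(q["at"]),atz(c,q["at"],22.5))
d=[cv2.absdiff(cv2.imread(f"pics/s4{c}.png",0),cv2.imread(f"pics/s5{c}.png",0))[150:165,250:265].mean() for c in("top",)];print(d)
rows([400,-75,t[2]],184.4)
E
```

```text
[588.369 -69.65    7.837] [-3.141  0.001 -3.064] 9.95 [ 0.338  0.404 -0.609]
top 0.71 [251.6 156.2] [761.606  11.21   22.5  ]
side 0.52 [278.5 178.9] [756.275  -5.567  22.5  ]
[np.float64(1.3155555555555556)]
d [0.628 0.031 0.   ] t [-0.  0.  0.]
```

Request:
{"name": "carry_out", "arguments": {"steps": [{"gripper": 0.8,"x": 0.02,"y": 0,"z": 0,"ax": 0,"ay": 0,"az": 0},{"gripper": 0.8,"x": 0.04,"y": 0,"z": 0,"ax": 0,"ay": 0,"az": 0},{"gripper": 0.8,"x": 0.06,"y": 0,"z": 0,"ax": 0,"ay": 0,"az": 0},{"gripper": 0.8,"x": 0.08,"y": 0,"z": 0,"ax": 0,"ay": 0,"az": 0},{"gripper": 0.8,"x": 0.1,"y": 0,"z": 0,"ax": 0,"ay": 0,"az": 0},{"gripper": 0.8,"x": 0.13,"y": 0,"z": 0,"ax": 0,"ay": 0,"az": 0},{"gripper": 0.8,"x": 0.16,"y": 0,"z": 0,"ax": 0,"ay": 0,"az": 0},{"gripper": 0.8,"x": 0.2,"y": 0,"z": 0,"ax": 0,"ay": 0,"az": 0},{"gripper": 0.8,"x": 0.24,"y": 0,"z": 0,"ax": 0,"ay": 0,"az": 0},{"gripper": 0.8,"x": 0.28,"y": 0,"z": 0,"ax": 0,"ay": 0,"az": 0},{"gripper": 0.8,"x": 0.31,"y": 0,"z": 0,"ax": 0,"ay": 0,"az": 0},{"gripper": 0.8,"x": 0.33,"y": 0,"z": 0,"ax": 0,"ay": 0,"az": 0}]}}

```text
time: 11.65
tool_pos: [488.8, -77.3, 7.6]
eef_rot: [-3.142, 0.0, -3.064]
ft_force: [0.5, -0.8, -0.9]
finger_gap: 29.1
grasp_force: 49.6
```

```bash
python3 - <<'E'
from fit import *
np.set_printoptions(precision=3,suppress=True)
s=sense();t=s["tool_pos"];print(t,s["eef_rot"],s["time"],s["ft_force"])
ims={}
for c in("top","side"): ims[c]=camera(c);cv2.imwrite(f"pics/s6{c}.png",ims[c][...,::-1])
for c in ims:
    for q in place_of(c,"tin_small_center")[:1]: print(c,q["p"],np.array(q["at"]),atz(c,q["at"],22.5))
E
```

```text
[488.784 -77.303   7.58 ] [-3.142  0.    -3.064] 11.65 [ 0.532 -0.769 -0.918]
top 0.58 [255.9 181.3] [679.909  -2.668  22.5  ]
side 0.86 [264.  190.1] [680.069 -13.724  22.5  ]
```

The tin is following: it was predicted at (682,-17) and is seen at about (680,-10). I'll continue the draw.

Request:
{"name": "carry_out", "arguments": {"steps": [{"gripper": 0.8,"x": 0.02,"y": 0,"z": 0,"ax": 0,"ay": 0,"az": 0},{"gripper": 0.8,"x": 0.06,"y": 0,"z": 0,"ax": 0,"ay": 0,"az": 0},{"gripper": 0.8,"x": 0.1,"y": 0,"z": 0,"ax": 0,"ay": 0,"az": 0},{"gripper": 0.8,"x": 0.15,"y": 0,"z": 0,"ax": 0,"ay": 0,"az": 0},{"gripper": 0.8,"x": 0.2,"y": 0,"z": 0,"ax": 0,"ay": 0,"az": 0},{"gripper": 0.8,"x": 0.25,"y": 0,"z": 0,"ax": 0,"ay": 0,"az": 0},{"gripper": 0.8,"x": 0.3,"y": 0,"z": 0,"ax": 0,"ay": 0,"az": 0},{"gripper": 0.8,"x": 0.35,"y": 0,"z": 0,"ax": 0,"ay": 0,"az": 0},{"gripper": 0.8,"x": 0.39,"y": 0,"z": 0,"ax": 0,"ay": 0,"az": 0},{"gripper": 0.8,"x": 0.42,"y": 0,"z": 0,"ax": 0,"ay": 0,"az": 0},{"gripper": 0.8,"x": 0.437,"y": 0,"z": 0,"ax": 0,"ay": 0,"az": 0},{"gripper": 0.8,"x": 0.437,"y": 0,"z": 0,"ax": 0,"ay": 0,"az": 0}]}}

```text
time: 13.35
tool_pos: [358.2, -87.4, 7.5]
eef_rot: [3.142, -0.0, -3.064]
ft_force: [0.3, 0.1, -1.4]
finger_gap: 29.3
grasp_force: 49.7
```

```bash
python3 - <<'E'
from fit import *
np.set_printoptions(precision=3,suppress=True)
s=sense();t=s["tool_pos"];print(t,s["eef_rot"],s["time"],s["ft_force"])
ims={}
for c in("top","side"): ims[c]=camera(c);cv2.imwrite(f"pics/s7{c}.png",ims[c][...,::-1])
for c in ims:
    for q in place_of(c,"tin_small_center")[:1]: print(c,q["p"],np.array(q["at"]),atz(c,q["at"],22.5))
E
```

```text
[358.205 -87.378   7.453] [ 3.142 -0.    -3.064] 13.35 [ 0.283  0.123 -1.377]
side 0.67 [233.1 215.9] [524.922 -36.278  22.5  ]
```

Request:
{"name": "carry_out", "arguments": {"steps": [{"gripper": 0.8,"x": -0.02,"y": 0,"z": 0,"ax": 0,"ay": 0,"az": 0},{"gripper": 0.8,"x": -0.04,"y": 0,"z": 0.008,"ax": 0,"ay": 0,"az": 0},{"gripper": 0.8,"x": -0.04,"y": 0,"z": 0.016,"ax": 0,"ay": 0,"az": 0},{"gripper": 0.8,"x": -0.04,"y": 0,"z": 0.022,"ax": 0,"ay": 0,"az": 0},{"gripper": 0.8,"x": -0.04,"y": 0,"z": 0.022,"ax": 0,"ay": 0,"az": 0}]}}

```text
time: 14.18
tool_pos: [370.2, -86.2, 0.6]
eef_rot: [3.141, -0.001, -3.064]
ft_force: [0.5, 0.5, -0.8]
finger_gap: 29.0
grasp_force: 49.7
```

Request:
{"name": "carry_out", "arguments": {"steps": [{"gripper": 0.8,"x": 0,"y": 0,"z": 0.006,"ax": 0,"ay": 0,"az": 0},{"gripper": 0.8,"x": 0,"y": 0,"z": 0.01,"ax": 0,"ay": 0,"az": 0},{"gripper": 0.8,"x": 0,"y": 0,"z": 0.01,"ax": 0,"ay": 0,"az": 0}]}}

```text
time: 14.55
tool_pos: [370.6, -86.5, -0.4]
eef_rot: [3.141, -0.001, -3.064]
ft_force: [-9.7, 4.9, 26.5]
finger_gap: 29.3
grasp_force: 65.2
```

Request:
{"name": "carry_out", "arguments": {"steps": [{"gripper": 0.8,"x": 0,"y": 0,"z": -0.011,"ax": 0,"ay": 0,"az": 0},{"gripper": 0.8,"x": 0,"y": 0,"z": -0.011,"ax": 0,"ay": 0,"az": 0},{"gripper": 0.55,"x": 0,"y": 0,"z": -0.011,"ax": 0,"ay": 0,"az": 0},{"gripper": 0.4,"x": 0,"y": 0,"z": -0.011,"ax": 0,"ay": 0,"az": 0},{"gripper": 0.2,"x": 0,"y": 0,"z": -0.011,"ax": 0,"ay": 0,"az": 0},{"gripper": 0.0,"x": 0,"y": 0,"z": -0.011,"ax": 0,"ay": 0,"az": 0},{"gripper": 0.0,"x": 0,"y": 0,"z": -0.011,"ax": 0,"ay": 0,"az": 0},{"gripper": 0.0,"x": 0,"y": 0,"z": -0.15,"ax": 0,"ay": 0,"az": 0},{"gripper": 0.0,"x": 0,"y": 0,"z": -0.32,"ax": 0,"ay": 0,"az": 0},{"gripper": 0.0,"x": -0.1,"y": 0.05,"z": -0.5,"ax": 0,"ay": 0,"az": 0},{"gripper": 0.0,"x": -0.25,"y": 0.1,"z": -0.65,"ax": 0,"ay": 0,"az": 0},{"gripper": 0.0,"x": -0.35,"y": 0.1,"z": -0.7,"ax": 0,"ay": 0,"az": 0}]}}

```text
time: 16.05
tool_pos: [475.9, -47.8, 211.6]
eef_rot: [-3.14, 0.006, -3.063]
ft_force: [-0.8, -0.3, -0.1]
finger_gap: 85.4
grasp_force: 0.0
```

```bash
python3 - <<'E'
from fit import *
np.set_printoptions(precision=3,suppress=True)
s=sense();t=s["tool_pos"];print(t,s["eef_rot"],s["time"],s["ft_force"])
ims={}
for c in("wrist","top","side"): ims[c]=camera(c);cv2.imwrite(f"pics/s8{c}.png",ims[c][...,::-1])
for c in ims:
    for n,z in(("tin_small_center",22.5),("hook_grip",11),("hook_bow",11)):
        for q in place_of(c,n)[:1]: print(c,n,q["p"],np.array(q["at"]),atz(c,q["at"],z))
cv2.imwrite("pics/c8.png",np.hstack([ims["wrist"],cv2.resize(ims["side"][150:270,150:240],(288,384))])[...,::-1])
E
```

```text
[475.866 -47.819 211.598] [-3.14   0.006 -3.063] 16.05 [-0.8   -0.296 -0.136]
wrist tin_small_center 0.66 [271.6 240. ] [544.872 -27.642  22.5  ]
wrist hook_grip 0.74 [230.6  58. ] [361.972 -83.267  11.   ]
top tin_small_center 0.3 [105.9 212. ] [581.893 459.702  22.5  ]
top hook_grip 0.92 [285.  282.9] [369.316 -91.089  11.   ]
side tin_small_center 0.97 [239.6 211.7] [552.272 -35.958  22.5  ]
side hook_grip 0.89 [201.9 253.9] [362.484 -84.461  11.   ]
```

View pics/c8.png

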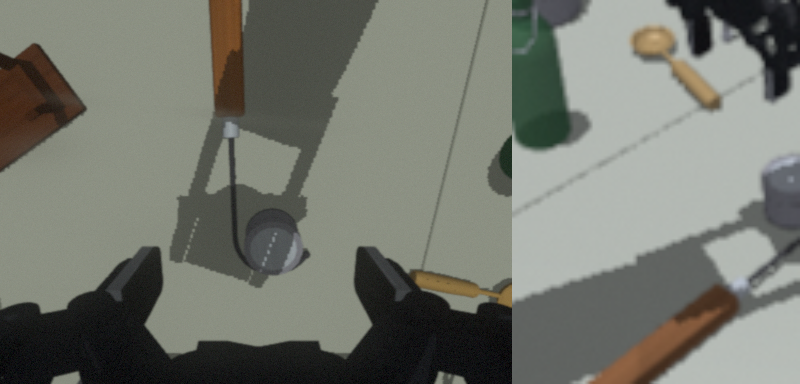

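The tin stands upright out in front, with its lid at wrist (274,245), and the hook lies flat around it. I'll go over the tin and check its centre from close by.

```bash
python3 - <<'E'
from h import *
np.set_printoptions(precision=2,suppress=True)
c=atz("wrist",(274,245.5),45);print(c,atz("wrist",(246,245),45),atz("wrist",(302,245),45))
rows([c[0],c[1],110],184.4)
E
```

```text
[541.22 -26.84  45.  ] [542.87 -55.38  45.  ] [538.48   1.6   45.  ]
d [-0.23  0.05  0.33] t [ 0. -0.  0.]
```

Request:
{"name": "carry_out", "arguments": {"steps": [{"gripper": 0.0,"x": -0.12,"y": 0.02,"z": 0.1,"ax": 0,"ay": 0,"az": 0},{"gripper": 0.0,"x": -0.21,"y": 0.04,"z": 0.22,"ax": 0,"ay": 0,"az": 0},{"gripper": 0.0,"x": -0.23,"y": 0.05,"z": 0.3,"ax": 0,"ay": 0,"az": 0},{"gripper": 0.0,"x": -0.23,"y": 0.05,"z": 0.33,"ax": 0,"ay": 0,"az": 0},{"gripper": 0.0,"x": -0.23,"y": 0.05,"z": 0.33,"ax": 0,"ay": 0,"az": 0}]}}

```text
time: 17.27
tool_pos: [539.9, -28.2, 108.6]
eef_rot: [3.141, -0.001, -3.064]
ft_force: [-0.7, -0.6, 0.0]
finger_gap: 85.4
grasp_force: 0.0
```

```bash
python3 - <<'E'
from h import *
np.set_printoptions(precision=3,suppress=True)
im=camera("wrist");cv2.imwrite("pics/w9.png",im[...,::-1])
s=sense();t=s["tool_pos"];print(t,s["eef_rot"],s["time"])
for q in place_of("wrist","tin_small_center")[:1]: print(q["p"],np.array(q["at"]),atz("wrist",q["at"],22.5))
g=cv2.medianBlur(cv2.cvtColor(im,cv2.COLOR_RGB2GRAY),5)
for c in (cv2.HoughCircles(g,cv2.HOUGH_GRADIENT,1.5,30,param1=60,param2=25,minRadius=35,maxRadius=65)[0][:4]): print(c,atz("wrist",c[:2],45))
E
```

```text
[540.577 -28.388 109.559] [-3.141  0.    -3.064] 17.325
0.81 [257.5 217.6] [554.763 -27.928  22.5  ]
[258.75 225.75  44.15] [552.541 -27.212  45.   ]
[353.25 309.75  64.1 ] [613.041  47.387  45.   ]
[333.75 285.75  47.6 ] [594.354  30.247  45.   ]
[107.25 228.75  47.3 ] [ 562.721 -130.252   45.   ]
```

View pics/w9.png

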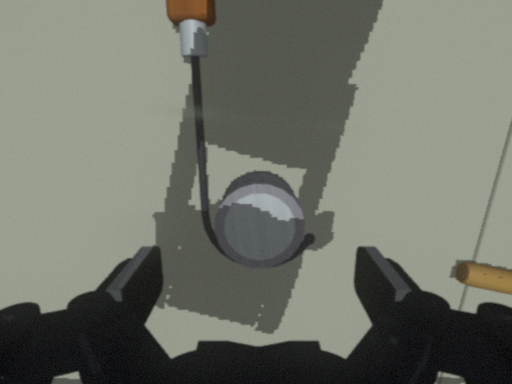

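The lid centre is at (260,225), which puts it at world (552,-27), as predicted. The bow surrounds it clear of the finger paths. Now I'll grasp.

```bash
python3 - <<'E'
from h import *
rows([552.3,-27,12],184.4)
E
```

```text
d [-0.0373  0.0023  0.3272] t [-0.0001  0.0003  0.    ]
```

Request:
{"name": "carry_out", "arguments": {"steps": [{"gripper": 0.0,"x": -0.037,"y": 0.002,"z": 0.05,"ax": 0,"ay": 0,"az": 0},{"gripper": 0.0,"x": -0.037,"y": 0.002,"z": 0.15,"ax": 0,"ay": 0,"az": 0},{"gripper": 0.0,"x": -0.037,"y": 0.002,"z": 0.25,"ax": 0,"ay": 0,"az": 0},{"gripper": 0.0,"x": -0.037,"y": 0.002,"z": 0.31,"ax": 0,"ay": 0,"az": 0},{"gripper": 0.0,"x": -0.037,"y": 0.002,"z": 0.327,"ax": 0,"ay": 0,"az": 0},{"gripper": 0.0,"x": -0.037,"y": 0.002,"z": 0.327,"ax": 0,"ay": 0,"az": 0},{"gripper": 0.15,"x": -0.037,"y": 0.002,"z": 0.327,"ax": 0,"ay": 0,"az": 0},{"gripper": 0.25,"x": -0.037,"y": 0.002,"z": 0.327,"ax": 0,"ay": 0,"az": 0},{"gripper": 0.4,"x": -0.037,"y": 0.002,"z": 0.327,"ax": 0,"ay": 0,"az": 0},{"gripper": 0.5,"x": -0.037,"y": 0.002,"z": 0.327,"ax": 0,"ay": 0,"az": 0},{"gripper": 0.5,"x": -0.037,"y": 0.002,"z": 0.327,"ax": 0,"ay": 0,"az": 0}], "force": 30}}

```text
time: 18.75
tool_pos: [552.2, -26.7, 11.9]
eef_rot: [-3.141, 0.001, -3.064]
ft_force: [-1.0, 0.2, 6.1]
finger_gap: 59.9
grasp_force: 31.6
```

Request:
{"name": "carry_out", "arguments": {"steps": [{"gripper": 0.5,"x": 0,"y": 0,"z": -0.05,"ax": 0,"ay": 0,"az": 0},{"gripper": 0.5,"x": 0,"y": 0,"z": -0.15,"ax": 0,"ay": 0,"az": 0},{"gripper": 0.5,"x": 0,"y": 0,"z": -0.3,"ax": 0,"ay": 0,"az": 0},{"gripper": 0.5,"x": 0,"y": 0,"z": -0.45,"ax": 0,"ay": 0,"az": 0},{"gripper": 0.5,"x": 0,"y": 0.05,"z": -0.58,"ax": 0,"ay": 0,"az": 0},{"gripper": 0.5,"x": 0,"y": 0.18,"z": -0.67,"ax": 0,"ay": 0,"az": 0},{"gripper": 0.5,"x": 0,"y": 0.34,"z": -0.72,"ax": 0,"ay": 0,"az": 0},{"gripper": 0.5,"x": 0,"y": 0.5,"z": -0.73,"ax": 0,"ay": 0,"az": 0},{"gripper": 0.5,"x": 0,"y": 0.66,"z": -0.73,"ax": 0,"ay": 0,"az": 0},{"gripper": 0.5,"x": 0,"y": 0.82,"z": -0.73,"ax": 0,"ay": 0,"az": 0},{"gripper": 0.5,"x": 0,"y": 0.95,"z": -0.73,"ax": 0,"ay": 0,"az": 0},{"gripper": 0.5,"x": 0,"y": 1.0,"z": -0.73,"ax": 0,"ay": 0,"az": 0}]}}

```text
time: 20.25
tool_pos: [527.6, 274.4, 230.2]
eef_rot: [3.141, 0.0, -3.062]
ft_force: [-1.0, -1.0, -2.0]
finger_gap: 59.9
grasp_force: 33.1
```

Request:
{"name": "carry_out", "arguments": {"steps": [{"gripper": 0.5,"x": 0,"y": 0.06,"z": 0,"ax": 0,"ay": 0,"az": 0},{"gripper": 0.5,"x": 0,"y": 0.15,"z": 0,"ax": 0,"ay": 0,"az": 0},{"gripper": 0.5,"x": 0,"y": 0.18,"z": 0,"ax": 0,"ay": 0,"az": 0},{"gripper": 0.5,"x": 0,"y": 0.18,"z": 0,"ax": 0,"ay": 0,"az": 0},{"gripper": 0.5,"x": 0,"y": 0.18,"z": 0,"ax": 0,"ay": 0,"az": 0}]}}

```text
time: 20.88
tool_pos: [524.4, 325.3, 229.7]
eef_rot: [-3.141, -0.0, -3.065]
ft_force: [0.4, 1.3, -2.4]
finger_gap: 59.7
grasp_force: 33.1
```

```bash
python3 - <<'E'
from h import *
np.set_printoptions(precision=3,suppress=True)
im=camera("wrist");cv2.imwrite("pics/w10.png",im[...,::-1])
s=sense();t=s["tool_pos"];print(t,s["eef_rot"],s["time"],s["finger_gap"])
for n,z in(("tin_medium_center",79),("tin_large_center",27.5),("tin_small_center",t[2]+10.5)):
    for q in place_of("wrist",n)[:2]: print(n,q["p"],np.array(q["at"]),atz("wrist",q["at"],z))
g=cv2.medianBlur(cv2.cvtColor(im,cv2.COLOR_RGB2GRAY),5)
for c in (cv2.HoughCircles(g,cv2.HOUGH_GRADIENT,1.5,30,param1=60,param2=25,minRadius=35,maxRadius=65)[0][:4]): print(c,atz("wrist",c[:2],103))
for c in("top","side"):
    camera(c)
    for q in place_of(c,"tin_medium_center")[:1]: print(c,q["p"],np.array(q["at"]),atz(c,q["at"],79))
E
```

```text
[524.453 325.332 229.774] [-3.141 -0.    -3.065] 20.925 59.97889613121499
tin_medium_center 0.91 [363.4 226.8] [561.997 430.212  79.   ]
tin_medium_center 0.49 [173.2 221.1] [570.174 247.138  79.   ]
tin_small_center 0.56 [257.4 262.4] [524.347 325.204 240.274]
[258.75 248.25  64.1 ] [581.061 330.58  103.   ]
[362.25 230.25  47.6 ] [556.658 420.971 103.   ]
[260.25 284.25  60.8 ] [617.436 334.807 103.   ]
[180.75 171.75  62.45] [515.998 259.467 103.   ]
side 0.7 [158.5 133. ] [577.549 433.181  79.   ]
```

View pics/w10.png

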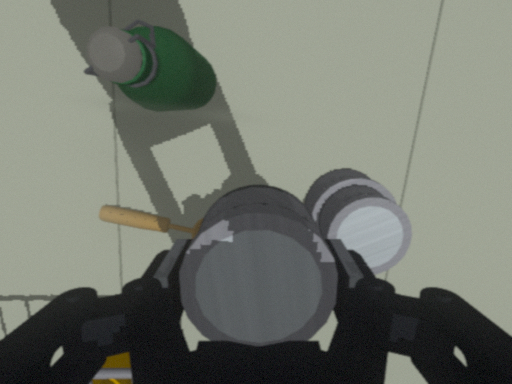

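The wrist view shows the held tin's lid at about (260,282), the medium tin's lid at about (368,232) with the large tin below it, and the bottle clear at upper left. Next I'll refine both lid centres by fitting projected circles to the gradients.

```bash
cat > circ.py <<'E'
from fit import *
from scipy.ndimage import map_coordinates
def circle(im,c0,r,z,span=12,step=1,ok=lambda q:q[:,0]>-1):
    g=cv2.GaussianBlur(cv2.cvtColor(im,cv2.COLOR_BGR2GRAY).astype(np.float32),(0,0),1)
    G=np.hypot(cv2.Sobel(g,5,1,0),cv2.Sobel(g,5,0,1));G=np.minimum(G,150)
    a=np.radians(np.arange(0,360,4));best=[]
    for dx in np.arange(-span,span+.1,step):
        for dy in np.arange(-span,span+.1,step):
            P=np.stack([c0[0]+dx+r*np.cos(a),c0[1]+dy+r*np.sin(a),z+0*a],1)
            q=proj("wrist",P);m=ok(q);v=map_coordinates(G,[q[m,1],q[m,0]],order=1,mode='nearest')
            best.append((v.mean(),c0[0]+dx,c0[1]+dy))
    return sorted(best)[::-1][:3]
E
python3 - <<'E'
from circ import *
np.set_printoptions(precision=2,suppress=True)
im=cv2.imread("pics/w10.png");t=sense()["tool_pos"];print(t)
m=atz("wrist",(368,232.5),103);h=atz("wrist",(260,282),t[2]+33);print(m,h)
print(*circle(im,m,38,103,ok=lambda q:(q[:,0]>338)),sep="\n")
for z in(31,33,35): print(z,*circle(im,h,31,t[2]+z,8,ok=lambda q:q[:,1]<335)[:2],sep="\n")
E
```

```text
[524.31 326.07 229.88]
[558.19 426.92 103.  ] [520.57 326.38 262.88]
(np.float32(63.72769), np.float64(563.1941952592937), np.float64(427.9151520390141))
(np.float32(62.4375), np.float64(563.1941952592937), np.float64(428.9151520390141))
(np.float32(58.88546), np.float64(564.1941952592937), np.float64(427.9151520390141))
31
(np.float32(82.756714), np.float64(524.5669000876253), np.float64(326.3839710535962))
(np.float32(72.541725), np.float64(524.5669000876253), np.float64(325.3839710535962))
33
(np.float32(57.939037), np.float64(524.5669000876253), np.float64(325.3839710535962))
(np.float32(56.532784), np.float64(523.5669000876253), np.float64(326.3839710535962))
35
(np.float32(60.377518), np.float64(522.5669000876253), np.float64(327.3839710535962))
(np.float32(57.067352), np.float64(522.5669000876253), np.float64(324.3839710535962))
```

Request:
{"name": "carry_out", "arguments": {"steps": [{"gripper": 0.5,"x": -0.07,"y": 0.04,"z": 0.07,"ax": 0,"ay": 0,"az": 0},{"gripper": 0.5,"x": -0.137,"y": 0.086,"z": 0.133,"ax": 0,"ay": 0,"az": 0},{"gripper": 0.5,"x": -0.137,"y": 0.086,"z": 0.133,"ax": 0,"ay": 0,"az": 0},{"gripper": 0.5,"x": -0.137,"y": 0.086,"z": 0.133,"ax": 0,"ay": 0,"az": 0}]}}

```text
time: 21.78
tool_pos: [563.0, 355.0, 190.1]
eef_rot: [-3.141, -0.0, -3.064]
ft_force: [0.0, 0.4, -1.0]
finger_gap: 60.3
grasp_force: 33.1
```

```bash
python3 - <<'E'
from circ import *
np.set_printoptions(precision=3,suppress=True)
c=camera("wrist");cv2.imwrite("pics/w11.png",c[...,::-1]);im=cv2.imread("pics/w11.png")
s=sense();t=s["tool_pos"];print(t,s["eef_rot"],s["time"])
print(proj("wrist",np.array([[563,428,103],[563,466,103],[563,390,103]])))
for q in place_of("wrist","tin_medium_center")[:1]: print(q["p"],np.array(q["at"]),atz("wrist",q["at"],79))
for lim in(340,355): print(lim,*circle(im,(563,428),38,103,ok=lambda q:(q[:,0]>lim)),sep="\n")
for m in ((563,427),): rows([m[0],m[1],150],184.4)
E
```

```text
[563.128 355.07  190.757] [ 3.141  0.001 -3.064] 21.825
[[355.829 207.234]
 [406.232 210.989]
 [305.076 203.454]]
340
(np.float32(57.014194), np.float64(564.0), np.float64(428.0))
(np.float32(52.822628), np.float64(564.0), np.float64(427.0))
(np.float32(50.173172), np.float64(563.0), np.float64(428.0))
355
(np.float32(52.874012), np.float64(564.0), np.float64(428.0))
(np.float32(48.130722), np.float64(564.0), np.float64(427.0))
(np.float32(47.867107), np.float64(563.0), np.float64(428.0))
d [-0.018  0.239  0.137] t [0. 0. 0.]
```

Request:
{"name": "carry_out", "arguments": {"steps": [{"gripper": 0.5,"x": -0.01,"y": 0.08,"z": 0.02,"ax": 0,"ay": 0,"az": 0},{"gripper": 0.5,"x": -0.02,"y": 0.19,"z": 0.05,"ax": 0,"ay": 0,"az": 0},{"gripper": 0.5,"x": -0.02,"y": 0.24,"z": 0.1,"ax": 0,"ay": 0,"az": 0},{"gripper": 0.5,"x": -0.02,"y": 0.24,"z": 0.15,"ax": 0,"ay": 0,"az": 0},{"gripper": 0.5,"x": -0.02,"y": 0.24,"z": 0.2,"ax": 0,"ay": 0,"az": 0},{"gripper": 0.5,"x": -0.02,"y": 0.24,"z": 0.225,"ax": 0,"ay": 0,"az": 0},{"gripper": 0.5,"x": -0.02,"y": 0.24,"z": 0.24,"ax": 0,"ay": 0,"az": 0},{"gripper": 0.5,"x": -0.02,"y": 0.24,"z": 0.24,"ax": 0,"ay": 0,"az": 0},{"gripper": 0.5,"x": -0.02,"y": 0.24,"z": 0.24,"ax": 0,"ay": 0,"az": 0}]}}

```text
time: 23.0
tool_pos: [564.1, 427.5, 118.7]
eef_rot: [3.141, 0.001, -3.064]
ft_force: [-0.7, -0.2, -1.3]
finger_gap: 59.5
grasp_force: 33.2
```

```bash
python3 - <<'E'
from h import *
s=sense();t=s["tool_pos"];print(t,s["eef_rot"],s["time"],s["ft_force"])
rows([563.6,427.5,115.5],184.4)
E
```

```text
[564.1150021  427.49641545 118.72842135] [ 3.14104635e+00  1.12775133e-03 -3.06444985e+00] 23.0 [-0.69243665 -0.19787606 -1.29579149]
d [0.0017 0.0001 0.0108] t [0.0001 0.0002 0.0001]
```

Request:
{"name": "carry_out", "arguments": {"steps": [{"gripper": 0.5,"x": 0,"y": 0,"z": 0.004,"ax": 0,"ay": 0,"az": 0},{"gripper": 0.5,"x": 0,"y": 0,"z": 0.008,"ax": 0,"ay": 0,"az": 0},{"gripper": 0.5,"x": 0,"y": 0,"z": 0.01,"ax": 0,"ay": 0,"az": 0},{"gripper": 0.5,"x": 0,"y": 0,"z": 0.01,"ax": 0,"ay": 0,"az": 0}]}}

```text
time: 23.5
tool_pos: [563.6, 427.5, 115.0]
eef_rot: [3.142, 0.0, -3.064]
ft_force: [0.1, 0.9, -0.5]
finger_gap: 59.9
grasp_force: 33.3
```

Request:
{"name": "carry_out", "arguments": {"steps": [{"gripper": 0.5,"x": 0,"y": 0,"z": 0.002,"ax": 0,"ay": 0,"az": 0},{"gripper": 0.5,"x": 0,"y": 0,"z": 0.002,"ax": 0,"ay": 0,"az": 0}]}}

```text
time: 23.75
tool_pos: [563.7, 427.5, 114.9]
eef_rot: [3.141, 0.0, -3.064]
ft_force: [-1.7, -2.4, 3.4]
finger_gap: 59.9
grasp_force: 33.5
```

Request:
{"name": "carry_out", "arguments": {"steps": [{"gripper": 0.27,"x": 0,"y": 0,"z": 0.002,"ax": 0,"ay": 0,"az": 0},{"gripper": 0.24,"x": 0,"y": 0,"z": 0.002,"ax": 0,"ay": 0,"az": 0},{"gripper": 0.18,"x": 0,"y": 0,"z": 0.002,"ax": 0,"ay": 0,"az": 0},{"gripper": 0.1,"x": 0,"y": 0,"z": 0.002,"ax": 0,"ay": 0,"az": 0},{"gripper": 0,"x": 0,"y": 0,"z": 0.002,"ax": 0,"ay": 0,"az": 0},{"gripper": 0,"x": 0,"y": 0,"z": 0.002,"ax": 0,"ay": 0,"az": 0},{"gripper": 0,"x": 0,"y": 0,"z": -0.06,"ax": 0,"ay": 0,"az": 0},{"gripper": 0,"x": 0,"y": 0,"z": -0.18,"ax": 0,"ay": 0,"az": 0},{"gripper": 0,"x": 0,"y": 0,"z": -0.34,"ax": 0,"ay": 0,"az": 0},{"gripper": 0,"x": 0,"y": 0,"z": -0.45,"ax": 0,"ay": 0,"az": 0},{"gripper": 0,"x": 0,"y": 0,"z": -0.45,"ax": 0,"ay": 0,"az": 0}]}}

```text
time: 25.12
tool_pos: [565.6, 428.7, 256.0]
eef_rot: [3.137, 0.009, -3.064]
ft_force: [0.7, 0.6, -0.4]
finger_gap: 85.4
grasp_force: 0.0
```

```bash
python3 - <<'E'
from circ import *
np.set_printoptions(precision=3,suppress=True)
c=camera("wrist");cv2.imwrite("pics/w12.png",c[...,::-1]);im=cv2.imread("pics/w12.png")
s=sense();t=s["tool_pos"];print(t,s["time"],s["finger_gap"])
for n,z in(("tin_small_center",125.5),("tin_medium_center",79),("tin_large_center",27.5)):
    for q in place_of("wrist",n)[:1]: print(n,q["p"],np.array(q["at"]),atz("wrist",q["at"],z))
print(*circle(im,(563,428),31,148),sep="\n");print(*circle(im,(563,428),38,103),sep="\n");print(*circle(im,(563,428),46,55),sep="\n")
camera("top");camera("side")
for c in("top","side"):
    for n,z in(("hook_grip",11),("hook_bow",11),("rest_seat",45)):
        for q in place_of(c,n)[:1]: print(c,n,round(q["p"],2),np.array(q["at"]),atz(c,q["at"],z))
rows([375,-40,250],184.4)
E
```

```text
[564.612 428.071 252.816] 25.175 85.42411315745927
tin_small_center 0.83 [255.7 183.7] [560.493 425.351 125.5  ]
(np.float32(51.657314), np.float64(554.0), np.float64(425.0))
(np.float32(51.276817), np.float64(554.0), np.float64(424.0))
(np.float32(51.016174), np.float64(555.0), np.float64(425.0))
(np.float32(52.26697), np.float64(566.0), np.float64(426.0))
(np.float32(51.44114), np.float64(566.0), np.float64(425.0))
(np.float32(51.30475), np.float64(555.0), np.float64(426.0))
(np.float32(49.427757), np.float64(567.0), np.float64(426.0))
(np.float32(49.412838), np.float64(567.0), np.float64(427.0))
(np.float32(48.04875), np.float64(566.0), np.float64(427.0))
top hook_grip 0.83 [282.6 283. ] [369.015 -83.853  11.   ]
side hook_grip 0.74 [204.7 254.6] [366.697 -92.123  11.   ]
side hook_bow 0.94 [237.3 215.5] [543.361 -34.643  11.   ]
side rest_seat 0.56 [286.8 279.7] [ 452.459 -335.562   45.   ]
d [ 0.747 -1.505 -0.003] t [-0. -0.  0.]
```

Request:
{"name": "carry_out", "arguments": {"steps": [{"gripper": 0,"x": 0.05,"y": -0.2,"z": 0,"ax": 0,"ay": 0,"az": 0},{"gripper": 0,"x": 0.37,"y": -0.75,"z": 0,"ax": 0,"ay": 0,"az": 0},{"gripper": 0,"x": 0.37,"y": -0.75,"z": 0,"ax": 0,"ay": 0,"az": 0},{"gripper": 0,"x": 0.37,"y": -0.75,"z": 0,"ax": 0,"ay": 0,"az": 0},{"gripper": 0,"x": 0.37,"y": -0.75,"z": 0,"ax": 0,"ay": 0,"az": 0}]}}

```text
time: 26.35
tool_pos: [468.6, 191.7, 249.0]
eef_rot: [-3.141, -0.001, -3.067]
ft_force: [0.1, -0.2, 0.7]
finger_gap: 85.2
grasp_force: 0.0
```

Request:
{"name": "carry_out", "arguments": {"steps": [{"gripper": 0,"x": 0.38,"y": -0.92,"z": 0.1,"ax": 0,"ay": 0,"az": 0},{"gripper": 0,"x": 0.38,"y": -0.92,"z": 0.1,"ax": 0,"ay": 0,"az": 0},{"gripper": 0,"x": 0.38,"y": -0.92,"z": 0.2,"ax": 0,"ay": 0,"az": 0},{"gripper": 0,"x": 0.38,"y": -0.92,"z": 0.3,"ax": 0,"ay": 0,"az": 0},{"gripper": 0,"x": 0.38,"y": -0.92,"z": 0.3,"ax": 0,"ay": 0,"az": 0},{"gripper": 0,"x": 0.38,"y": -0.92,"z": 0.3,"ax": 0,"ay": 0,"az": 0},{"gripper": 0,"x": 0.38,"y": -0.92,"z": 0.3,"ax": 0,"ay": 0,"az": 0}]}}

```text
time: 27.22
tool_pos: [378.8, -89.5, 159.9]
eef_rot: [3.141, 0.001, -3.065]
ft_force: [0.2, 0.7, 0.6]
finger_gap: 85.7
grasp_force: 0.0
```

```bash
python3 - <<'E'
from circ import *
np.set_printoptions(precision=3,suppress=True)
s=sense();t=s["tool_pos"];print(t,s["eef_rot"],s["time"])
c=camera("wrist");cv2.imwrite("pics/w13.png",c[...,::-1]);im=c[...,::-1]
for q in place_of("wrist","hook_grip")[:1]: print(q["p"],np.array(q["at"]),atz("wrist",q["at"],11))
hsv=cv2.cvtColor(np.ascontiguousarray(im),cv2.COLOR_BGR2HSV)
m=((hsv[...,0]<18)&(hsv[...,1]>140)).astype(np.uint8);m=cv2.morphologyEx(m,cv2.MORPH_OPEN,np.ones((5,5)))
n,l,st,ce=cv2.connectedComponentsWithStats(m)
for i in np.argsort(-st[1:,4])[:3]+1: print(st[i],ce[i])
for r in range(20,384,40):
    x=np.where(m[r,180:330])[0]+180
    if len(x): print(r,x.min(),x.max(),(atz("wrist",(x.min(),r),22)+atz("wrist",(x.max()+1,r),22))/2)
camera("top");camera("side");
for c in("top","side"):
    for nn,z in(("tin_small_center",125.5),("tin_medium_center",79)):
        for q in place_of(c,nn)[:1]: print(c,nn,round(q["p"],2),np.array(q["at"]),atz(c,q["at"],z))
E
```

```text
[378.795 -89.497 159.866] [ 3.141  0.001 -3.065] 27.225
0.94 [263.  170.1] [368.843 -85.102  11.   ]
[ 242    0   35   83 2426] [258.649  35.422]
[ 246  129   32   77 2059] [261.473 167.254]
[   0  203   40   74 2016] [ 16.221 238.432]
20 242 276 [248.356 -98.088  22.   ]
60 244 276 [277.169 -94.956  22.   ]
100 260 267 [307.677 -89.554  22.   ]
140 246 272 [340.762 -90.63   22.   ]
180 247 277 [375.601 -85.148  22.   ]
top tin_small_center 0.75 [ 98.9 213.1] [565.085 435.739 125.5  ]
top tin_medium_center 0.69 [109.4 215.9] [562.939 424.867  79.   ]
side tin_small_center 0.7 [253.8 148.9] [716.752  73.804 125.5  ]
side tin_medium_center 0.67 [156.8 135. ] [565.669 426.621  79.   ]
```

```bash
python3 - <<'E'
from h import *
rows([368.5,-85.8,2],185.4)
E
```

```text
d [0.0327 0.0129 0.5255] t [-0.      0.0001 -0.0024]
```

Request:
{"name": "carry_out", "arguments": {"steps": [{"gripper": 0,"x": 0.033,"y": 0.013,"z": 0.15,"ax": 0,"ay": 0,"az": -0.0024},{"gripper": 0,"x": 0.033,"y": 0.013,"z": 0.3,"ax": 0,"ay": 0,"az": -0.0024},{"gripper": 0,"x": 0.033,"y": 0.013,"z": 0.43,"ax": 0,"ay": 0,"az": -0.0024},{"gripper": 0,"x": 0.033,"y": 0.013,"z": 0.5,"ax": 0,"ay": 0,"az": -0.0024},{"gripper": 0,"x": 0.033,"y": 0.013,"z": 0.525,"ax": 0,"ay": 0,"az": -0.0024},{"gripper": 0,"x": 0.033,"y": 0.013,"z": 0.525,"ax": 0,"ay": 0,"az": -0.0024},{"gripper": 0.4,"x": 0.033,"y": 0.013,"z": 0.525,"ax": 0,"ay": 0,"az": -0.0024},{"gripper": 0.55,"x": 0.033,"y": 0.013,"z": 0.525,"ax": 0,"ay": 0,"az": -0.0024},{"gripper": 0.8,"x": 0.033,"y": 0.013,"z": 0.525,"ax": 0,"ay": 0,"az": -0.0024},{"gripper": 0.8,"x": 0.033,"y": 0.013,"z": 0.525,"ax": 0,"ay": 0,"az": -0.0024},{"gripper": 0.8,"x": 0.033,"y": 0.013,"z": 0.525,"ax": 0,"ay": 0,"az": -0.0024},{"gripper": 0.8,"x": 0.033,"y": 0.013,"z": 0.525,"ax": 0,"ay": 0,"az": -0.0024}], "force": 50}}

```text
time: 29.12
tool_pos: [368.6, -86.7, 2.5]
eef_rot: [-3.141, 0.001, -3.049]
ft_force: [-0.8, 0.3, 6.4]
finger_gap: 28.7
grasp_force: 50.2
```

Request:
{"name": "carry_out", "arguments": {"steps": [{"gripper": 0.8,"x": 0,"y": 0,"z": -0.04,"ax": 0,"ay": 0,"az": 0},{"gripper": 0.8,"x": 0,"y": 0,"z": -0.14,"ax": 0,"ay": 0,"az": 0},{"gripper": 0.8,"x": 0,"y": 0,"z": -0.26,"ax": 0,"ay": 0,"az": 0},{"gripper": 0.8,"x": 0,"y": 0,"z": -0.36,"ax": 0,"ay": 0,"az": 0},{"gripper": 0.8,"x": 0,"y": 0,"z": -0.4,"ax": 0,"ay": 0,"az": 0},{"gripper": 0.8,"x": 0,"y": 0,"z": -0.4,"ax": 0,"ay": 0,"az": 0},{"gripper": 0.8,"x": 0,"y": 0,"z": -0.4,"ax": 0,"ay": 0,"az": 0}]}}

```text
time: 30.0
tool_pos: [366.9, -85.9, 120.5]
eef_rot: [3.14, -0.002, -3.049]
ft_force: [-0.4, 0.1, -1.0]
finger_gap: 28.7
grasp_force: 49.6
```

```bash
python3 - <<'E'
from fit import *
np.set_printoptions(precision=3,suppress=True)
s=sense();t=s["tool_pos"];print(t,s["eef_rot"],s["time"],s["finger_gap"],s["grasp_force"])
for c in("top","side","wrist"):
    cv2.imwrite(f"pics/s14{c}.png",camera(c)[...,::-1])
    for nn in("hook_grip","hook_bow"):
        for q in place_of(c,nn)[:1]: print(c,nn,round(q["p"],2),np.array(q["at"]),atz(c,q["at"],t[2]+9.5))
y=s["eef_rot"][2]+np.pi
p0=np.array([t[0],t[1],t[2]+9.5,y,0.001])
for f in ({"top":"pics/s14top.png","side":"pics/s14side.png"},{"top":"pics/s14top.png"},{"side":"pics/s14side.png"}):
    p,e=fit(f,p0,75);print(p[:3],np.degrees(p[3:]),e,p[:3]-t)
print(np.degrees(y))
E
```

```text
[366.931 -85.934 120.517] [ 3.14  -0.002 -3.049] 30.0 28.722621881921036 49.63328540325165
top hook_bow 0.85 [265.9 219.5] [547.51  -30.919 130.017]
side hook_grip 0.97 [196.7 221.9] [365.178 -72.897 130.017]
side hook_bow 0.95 [237.8 183.7] [555.694 -28.152 130.017]
wrist hook_grip 0.64 [257.4 258.7] [366.75  -86.78  130.017]
[365.333 -85.234 130.236] [5.337 0.057] 0.9611228321040681 [-1.598  0.7    9.719]
[365.019 -84.85  130.357] [5.306 0.057] 0.054866476229944075 [-1.912  1.085  9.84 ]
[363.981 -87.139 132.433] [5.231 0.057] 1.3488965558229582 [-2.95  -1.204 11.916]
5.296271939105602
```

```bash
python3 - <<'E'
from h import *
np.set_printoptions(precision=2,suppress=True)
Tt=np.eye(4);Tt[:3,:3]=R.from_euler('xyz',[np.pi,0,2.164]).as_matrix();Tt[:3,3]=[461.89,-353.75,231.36]
H=np.array([[.0003,-.963,-.2696,67.8],[1,.0001,.0009,-.086],[-.0008,-.2696,.963,-141.32],[0,0,0,1]])
T=Tt@H;K=np.array(calibration("wrist")["mtx"])
def z_(px,z):
    d=T[:3,:3]@np.linalg.solve(K,[px[0],px[1],1]);o=T[:3,3];return (o+d*(z-o[2])/d[2])[:2]
im=cv2.imread("pics/w2.png");hsv=cv2.cvtColor(im,cv2.COLOR_BGR2HSV)
m=((hsv[...,0]<20)&(hsv[...,1]>110)).astype(np.uint8);m[:,:200]=0;m[:,320:]=0
L=[];Rr=[];px=[]
for r in range(85,225,5):
    x=np.where(m[r])[0];L.append(z_((x.min(),r),10));Rr.append(z_((x.max()+1,r),10));px.append((r,x.min(),x.max()))
print(px[::6])
for E in(np.array(L),np.array(Rr)):
    vx,vy,x0,y0=cv2.fitLine(E.astype(np.float32),cv2.DIST_HUBER,0,.1,.01).ravel();a=np.degrees(np.arctan2(vy,vx));a=a if a<0 else a-180
    n=np.array([-np.sin(np.radians(-54)),np.cos(np.radians(-54))]);s=(480-x0)/vx
    print("ang",a,"lateral at grip vs line through (480,-365):",(np.array([x0,y0])+(vx*((480-x0)*vx+(-365-y0)*vy),vy*((480-x0)*vx+(-365-y0)*vy))-[480,-365])@n)
for r,c in((57,262),(240,262)): print(r,z_((c,r),10))
# handle edges at z=56
for r in(70,150,220):
    g=im[r,225:305].astype(int).max(1);print(r,g[::4])
E
```

```text
[(85, np.int64(227), np.int64(294)), (115, np.int64(250), np.int64(293)), (145, np.int64(232), np.int64(295)), (175, np.int64(234), np.int64(295)), (205, np.int64(243), np.int64(295))]
ang -52.783207 lateral at grip vs line through (480,-365): -34.908855184392756
ang -53.45559 lateral at grip vs line through (480,-365): 35.428049416907406
57 [ 400.67 -255.26]
240 [ 516.28 -425.39]
70 [70 47 40 41 45 56 63 67 63 70 73 66 64 53 31 35 31 37 62 86]
150 [133 133  77  81  56  51  53  66  95 113 121 122 114 109  79  83  84  80
 120 149]
220 [154 151 153  68  69  48  45  63  69  66  62  69  67  70  60  39  40  44
  58  82]
```

```bash
python3 - <<'E'
from h import *
rows([480.4,-365.9,120],126.5)
E
```

```text
d [-0.2877 -0.9627  0.0051] t [-0.000e+00 -1.000e-04  1.633e-01]
```

Request:
{"name": "carry_out", "arguments": {"steps": [{"gripper": 0.8,"x": -0.05,"y": -0.14,"z": 0,"ax": 0,"ay": 0,"az": 0.02},{"gripper": 0.8,"x": -0.1,"y": -0.3,"z": 0,"ax": 0,"ay": 0,"az": 0.045},{"gripper": 0.8,"x": -0.16,"y": -0.5,"z": 0,"ax": 0,"ay": 0,"az": 0.07},{"gripper": 0.8,"x": -0.22,"y": -0.7,"z": 0,"ax": 0,"ay": 0,"az": 0.095},{"gripper": 0.8,"x": -0.27,"y": -0.86,"z": 0,"ax": 0,"ay": 0,"az": 0.12},{"gripper": 0.8,"x": -0.288,"y": -0.94,"z": 0.005,"ax": 0,"ay": 0,"az": 0.145},{"gripper": 0.8,"x": -0.288,"y": -0.963,"z": 0.005,"ax": 0,"ay": 0,"az": 0.1633},{"gripper": 0.8,"x": -0.288,"y": -0.963,"z": 0.005,"ax": 0,"ay": 0,"az": 0.1633},{"gripper": 0.8,"x": -0.288,"y": -0.963,"z": 0.005,"ax": 0,"ay": 0,"az": 0.1633},{"gripper": 0.8,"x": -0.288,"y": -0.963,"z": 0.005,"ax": 0,"ay": 0,"az": 0.1633}]}}

```text
time: 31.7
tool_pos: [480.6, -365.4, 120.3]
eef_rot: [3.142, -0.0, 2.21]
ft_force: [0.1, -0.2, -1.6]
finger_gap: 28.6
grasp_force: 49.7
```

```bash
python3 - <<'E'
from fit import *
np.set_printoptions(precision=3,suppress=True)
s=sense();t=s["tool_pos"];print(t,s["eef_rot"],s["time"],s["finger_gap"])
for c in("top","side"): cv2.imwrite(f"pics/s15{c}.png",camera(c)[...,::-1])
y=s["eef_rot"][2]-np.pi
p0=np.array([t[0],t[1],t[2]+9,y,0.001])
p,e=fit({"top":"pics/s15top.png","side":"pics/s15side.png"},p0,75);print(p[:3],np.degrees(p[3:]),e)
q0=np.array([479.5,-364.5,45,np.radians(-53.5),0.001])
p,e=fit({"top":"pics/top0.png","side":"pics/side0.png"},q0,75);print("orig",p[:3],np.degrees(p[3:]),e)
rows([480.4,-365.9,60],126.5);rows([480.4,-365.9,36.5],126.5)
E
```

```text
[ 480.588 -365.437  120.348] [ 3.142 -0.     2.21 ] 31.7 28.603158954628
[ 481.421 -363.067  129.408] [-53.52    0.057] 0.8595664058419867
orig [ 478.935 -363.692   45.939] [-53.211   0.057] 0.3372720295204445
d [-0.    -0.001  0.202] t [0. 0. 0.]
d [-0.    -0.001  0.28 ] t [0. 0. 0.]
```

```bash
python3 - <<'E'
from h import *
rows([478.9,-365.6,36.5],126.7)
E
```

```text
d [ 0.0036 -0.0048  0.28  ] t [ 0.      0.     -0.0003]
```

Request:
{"name": "carry_out", "arguments": {"steps": [{"gripper": 0.8,"x": 0.0036,"y": -0.0048,"z": 0.05,"ax": 0,"ay": 0,"az": -0.0003},{"gripper": 0.8,"x": 0.0036,"y": -0.0048,"z": 0.12,"ax": 0,"ay": 0,"az": -0.0003},{"gripper": 0.8,"x": 0.0036,"y": -0.0048,"z": 0.17,"ax": 0,"ay": 0,"az": -0.0003},{"gripper": 0.8,"x": 0.0036,"y": -0.0048,"z": 0.21,"ax": 0,"ay": 0,"az": -0.0003},{"gripper": 0.8,"x": 0.0036,"y": -0.0048,"z": 0.24,"ax": 0,"ay": 0,"az": -0.0003},{"gripper": 0.8,"x": 0.0036,"y": -0.0048,"z": 0.26,"ax": 0,"ay": 0,"az": -0.0003},{"gripper": 0.8,"x": 0.0036,"y": -0.0048,"z": 0.27,"ax": 0,"ay": 0,"az": -0.0003},{"gripper": 0.8,"x": 0.0036,"y": -0.0048,"z": 0.27,"ax": 0,"ay": 0,"az": -0.0003}]}}

```text
time: 32.8
tool_pos: [478.9, -366.1, 39.5]
eef_rot: [3.142, 0.0, 2.21]
ft_force: [0.1, -0.1, -1.6]
finger_gap: 28.9
grasp_force: 49.7
```

Request:
{"name": "carry_out", "arguments": {"steps": [{"gripper": 0.8,"x": 0,"y": 0,"z": 0.004,"ax": 0,"ay": 0,"az": 0},{"gripper": 0.8,"x": 0,"y": 0,"z": 0.007,"ax": 0,"ay": 0,"az": 0},{"gripper": 0.8,"x": 0,"y": 0,"z": 0.007,"ax": 0,"ay": 0,"az": 0}]}}

```text
time: 33.17
tool_pos: [478.8, -366.0, 37.3]
eef_rot: [3.142, 0.0, 2.21]
ft_force: [0.3, -0.5, -1.0]
finger_gap: 29.2
grasp_force: 49.7
```

Request:
{"name": "carry_out", "arguments": {"steps": [{"gripper": 0.8,"x": 0,"y": 0,"z": 0.004,"ax": 0,"ay": 0,"az": 0},{"gripper": 0.8,"x": 0,"y": 0,"z": 0.006,"ax": 0,"ay": 0,"az": 0},{"gripper": 0.8,"x": 0,"y": 0,"z": 0.006,"ax": 0,"ay": 0,"az": 0}]}}

```text
time: 33.55
tool_pos: [478.9, -366.1, 36.5]
eef_rot: [-3.142, 0.0, 2.21]
ft_force: [-2.7, 3.4, 7.2]
finger_gap: 28.8
grasp_force: 50.8
```

Contact came at the predicted seat height. I'll release and retreat.

Request:
{"name": "carry_out", "arguments": {"steps": [{"gripper": 0.6,"x": 0,"y": 0,"z": 0.004,"ax": 0,"ay": 0,"az": 0},{"gripper": 0.5,"x": 0,"y": 0,"z": 0.004,"ax": 0,"ay": 0,"az": 0},{"gripper": 0.3,"x": 0,"y": 0,"z": 0.004,"ax": 0,"ay": 0,"az": 0},{"gripper": 0.0,"x": 0,"y": 0,"z": 0.004,"ax": 0,"ay": 0,"az": 0},{"gripper": 0.0,"x": 0,"y": 0,"z": 0.004,"ax": 0,"ay": 0,"az": 0},{"gripper": 0.0,"x": 0,"y": 0,"z": 0.004,"ax": 0,"ay": 0,"az": 0},{"gripper": 0.0,"x": 0,"y": 0,"z": -0.1,"ax": 0,"ay": 0,"az": 0},{"gripper": 0.0,"x": 0,"y": 0,"z": -0.25,"ax": 0,"ay": 0,"az": 0},{"gripper": 0.0,"x": 0.3,"y": 0,"z": -0.5,"ax": 0,"ay": 0,"az": 0},{"gripper": 0.0,"x": 0.5,"y": 0.2,"z": -0.7,"ax": 0,"ay": 0,"az": 0},{"gripper": 0.0,"x": 0.5,"y": 0.2,"z": -0.7,"ax": 0,"ay": 0,"az": 0},{"gripper": 0.0,"x": 0.5,"y": 0.2,"z": -0.7,"ax": 0,"ay": 0,"az": 0}]}}

```text
time: 35.05
tool_pos: [438.0, -208.3, 248.4]
eef_rot: [3.14, 0.004, 2.211]
ft_force: [0.7, 0.2, 0.2]
finger_gap: 85.3
grasp_force: 0.0
```

```bash
python3 - <<'E'
from fit import *
np.set_printoptions(precision=2,suppress=True)
s=sense();t=s["tool_pos"];print(t,s["time"])
ims={c:camera(c) for c in("top","side")}
for c in ims: cv2.imwrite(f"pics/s16{c}.png",ims[c][...,::-1])
q0=np.array([479.5,-364.5,45,np.radians(-53.5),0.001])
p,e=fit({"top":"pics/s16top.png","side":"pics/s16side.png"},q0,75);print("hook",p[:3],np.degrees(p[3:]),e)
for n,z,o in(("hook_grip",45,0),("tin_small_center",125.5,0),("tin_medium_center",79,0),("cup_center",42,0),("bottle_center",99.5,0),("spoon",5,0)):
    for c in ims:
        for q in place_of(c,n)[:1]: print(c,n,round(q["p"],2),np.array(q["at"]),atz(c,q["at"],z))
# tower diffs: expected lid of small tin in pictures, and unchanged surroundings
g=lambda f:cv2.imread(f,0)
for c in ims:
    d=cv2.absdiff(g(f"pics/{c}0.png"),g(f"pics/s16{c}.png"))
    def blk(n,P,r=9):
        u,v=proj(c,np.array([P],float))[0].astype(int);print(c,n,(u,v),"diff",d[v-r:v+r,u-r:u+r].mean())
    blk("cup",(784,161,42));blk("bottle",(435,248,99));blk("spoon",(610,229,5));blk("largetin",(563,427,10))
    P=np.array([563.7,427.5,148]);a=np.radians(np.arange(0,360,6))
    gg=cv2.GaussianBlur(g(f"pics/s16{c}.png").astype(np.float32),(0,0),.8);G=np.hypot(cv2.Sobel(gg,5,1,0),cv2.Sobel(gg,5,0,1))
    for r,z,nm in((31,148,"small"),(38,103,"medium")):
        best=[]
        for dx in range(-12,13,2):
            for dy in range(-12,13,2):
                q=proj(c,np.stack([P[0]+dx+r*np.cos(a),P[1]+dy+r*np.sin(a),z+0*a],1)).astype(np.float32)
                best.append((cv2.remap(G,q[:,:1],q[:,1:],1).mean(),P[0]+dx,P[1]+dy))
        print(c,nm,sorted(best)[::-1][:3])
E
```

```text
[ 438.04 -208.31  248.4 ] 35.05
hook [ 477.95 -365.03   47.01] [-52.92   0.06] 0.6187253363096308
side hook_grip 0.6 [299.7 279.3] [ 478.21 -357.97   45.  ]
top tin_small_center 0.85 [ 98.6 214.9] [560.02 436.16 125.5 ]
side tin_small_center 0.62 [155.9 124.1] [567.95 424.24 125.5 ]
top tin_medium_center 0.66 [108.4 216.7] [560.59 427.6   79.  ]
side tin_medium_center 0.51 [158.3 136.1] [565.57 416.95  79.  ]
top cup_center 0.78 [205.6 148.6] [780.18 155.27  42.  ]
top bottle_center 0.9 [168.6 259.7] [437.35 241.32  99.5 ]
side bottle_center 0.89 [159.2 167.4] [449.42 237.15  99.5 ]
top spoon 0.84 [182.6 204. ] [610.07 227.98   5.  ]
top cup (np.int64(203), np.int64(147)) diff 7.981481481481482
top bottle (np.int64(166), np.int64(260)) diff 7.756172839506172
top spoon (np.int64(182), np.int64(204)) diff 12.067901234567902
top largetin (np.int64(117), np.int64(218)) diff 27.12037037037037
top small [(np.float32(83.25176), np.float64(561.7), np.float64(429.5)), (np.float32(83.094345), np.float64(563.7), np.float64(429.5)), (np.float32(78.44789), np.float64(563.7), np.float64(427.5))]
t
[... 164 characters left out ...]
oat64(567.7), np.float64(433.5))]
side cup (np.int64(251), np.int64(150)) diff 43.401234567901234
side bottle (np.int64(153), np.int64(167)) diff 13.305555555555555
side spoon (np.int64(201), np.int64(170)) diff 22.19753086419753
side largetin (np.int64(158), np.int64(150)) diff 13.33641975308642
side small [(np.float32(115.38041), np.float64(565.7), np.float64(431.5)), (np.float32(115.27048), np.float64(567.7), np.float64(431.5)), (np.float32(115.13121), np.float64(567.7), np.float64(433.5))]
side medium [(np.float32(168.77861), np.float64(571.7), np.float64(439.5)), (np.float32(167.21698), np.float64(571.7), np.float64(437.5)), (np.float32(166.65349), np.float64(569.7), np.float64(439.5))]
```

```bash
python3 -c "
from station import *
print(sign_off())"
```

```text
the job is handed in; nothing more can be done
None
```

I drew the small tin out with the hook, set it on the tower and laid the hook back in its rest, then handed the job in at about 35 s; camera checks put the tin and hook within a few millimetres of target, but the cup and bottle were only roughly checked.

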